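# Close a fossil cassette with its lip-held cover plate

## Robot

A 6-joint arm with a two-finger parallel gripper is mounted at the origin on a cart in front of the work surface, level with it; the furniture and walls round the work are solid. World frame = base frame: x ahead of the robot, y to its left, z up, the work surface at z = 0. Lengths are in m, angles in rad, forces in N, time in s.
With the tool pointing down it reaches from about 0.35 to 0.725 m from the base axis. Payload 6 kg.
Tool frame: the origin (TCP) lies at the very end of the fingers, on their centre line; the grasp point (between the pads) lies 19 mm behind it; z points along the fingers, y is the direction in which the jaws open and shut (so a half turn about z gives the same grasp; the last joint's range is limited). The gripper opens to 85 mm and grips with 20 to 120 N. Pads are 22 mm wide; open, the fingers measure 114 mm over their backs; the gripper's body (76 mm by 85 mm) begins 54 mm behind the grasp point. The pads swing forward as they close: fully open they stand 13 mm farther back than shut.
Start: joints at [-0.803, 0.04, 0.085, 0, -1.615, -0.334], TCP at [0.252, -0.544, 0.2] pointing down, gripper open.
Joint ranges: [-2.56, 2.56], [-1.29, 2.01], [-1.08, 1.49], [-3.29, 1.98], [-2.81, -0.18], [-2.99, 2.99]. Speed limits (rad/s): [2.57, 2.57, 3.01, 3.14, 3.14, 3.14].

## Interface

Orientations are given as a unit quaternion [w, x, y, z].
In Python, from rig import env, eyes, job gives the robot as it stands. The module is installed in compiled form; this text tells all that it offers.
- The arm moves only by the shell command python3 -m pendant 'ROWS' [OPENING] [FORCE]. ROWS is JSON, a list that holds one entry, the list of rows, each a list of 4 numbers: the shift along the tool's x, y, z as a fraction of full scale, then the turn about the tool's z as a fraction of full scale. A call has 1 to 12 rows; each row shifts and turns the commanded pose from where the row before left it, along the tool's axes as they then stand; what a row does not reach is not made up. Full scale, the value 1, is 0.15 m for a shift and pi rad for a turn. A row lasts 1/12 s, in which the tool goes at most 41.7 mm and 7.16 degrees, less where a joint would pass 70% of its speed; a pose out of reach is approached as far as the arm can. A call with a number of a shift or a turn outside -1 to 1 is refused whole. A call with a gripper value outside its range is refused whole. OPENING is the opening, from 0 (shut) to 1 (fully open), set as the call begins (- or left out, the last holds). The fingers move at their own pace and stop on an object; FORCE is the grip in N (left out, the last holds). Time passes only in rows, so rows that do not move let the fingers close. It gives the time, the measured TCP pose, the force and the opening at its end, in the units of the state.
- env.sense(): the state, without advancing time (a new reading comes with each control period).
- eyes.capture(name): name is "scene" or "top" or "wrist"; returns the picture (384x512x3 uint8, blue, green, red); there is no depth.
- eyes.camera_info(name): a dict with "mtx" (3x3 intrinsics, pixels), "origin" and "attitude" of the camera in the world; the wrist camera has in their place "hand_eye" (4x4, takes a point from camera to tool coordinates, whose origin is the TCP and whose axes are the flange's). Camera axes: x right, y up, looking along -z (the intrinsics and any distortion apply to the point x, -y, -z); pixel columns grow to the right and rows downward; lengths in m; the calibration is good to about 2 mm. A picture is of the moment at which its call begins: read the wrist's pose just before it. camera_info takes no time and is no camera call.
- job.close_job(): hands the job in, once; it reports no verdict.
The state is a dict: "time_s": time; "q": joint angles; "joint_velocities": joint speeds; "joint_torque": joint torques, N m; "eef_pos": TCP position; "eef_rot": TCP orientation; "force": force on the tool from outside, world axes, zero at the start; "torque": the same for the moment, N m; "finger_gap": finger opening in m.
Only numpy, scipy, OpenCV 4.12 (cv2) and the standard library are available. Lean on these libraries where they do the work, as an engineer would, in place of code of your own. Each camera call takes 0.05 s, during which the arm holds its last target.

## Task

Close the open specimen cassette with its loose cover plate: hold the plate tilted, tuck one short end in under the cassette's overhanging lip, then turn the other end down until the plate lies flat on the ledge inside the rim. Lower it, do not let it slam down, let go of it at the end, and leave the glue bottle, the vial and the card box standing where they are.

Things in the scene. Friction and masses are not known exactly. Their poses are not given: they have to be found in the camera images.
- cassette: Open aluminium specimen cassette fixed to the bench, 166 (x) x 128 (y) mm, a tan rock on grey foam inside. Origin: centre of underside, on the bench, z up; yaw within 0.4 rad. The lip is at its -x end, towards the robot; its top is at z = 51 mm. On the +x end and both sides a 10 mm thick rim rises to z = 42 mm, 12 mm above the ledge. The plate cannot drop or slide in flat.
- pocket (a point): Centre of the cover's pocket, 30 mm above the cassette's origin, in the plane of the ledge that runs all round inside and carries the cover; axes as the cassette's. The pocket reaches 73 mm each way in x (at -x to the wall under the lip) and 54 mm each way in y. Fully home, the cover's origin is here, with 3 mm of play each way in x, 4 mm in y.
- lip_edge (a point): Middle of the lip's lower free edge, at x = -55, z = 45 mm from the cassette's origin: 15 mm above the ledge. From here the lip, 6 mm thick and as wide as the cassette, overhangs the pocket by 18 mm towards the wall at -x. The plate's end fits fully in under it when tilted up to about 0.25 rad, the other end up.
- cover: Loose aluminium plate, 140 (x) x 100 (y) x 8 mm, about 0.25 kg, at first flat on the bench, handle up, x along the robot's x within 0.5 rad. Origin: centre of underside, z up. The short ends are alike: either may go under the lip. Rigid black handle block in its middle, 14 mm thick (x), 64 mm long (y), upright from the plate's top (z = 8 mm) to z = 50 mm: grip across the 14 mm.
- cover_end_a (a point): Middle of the lower edge of the cover's -x short end (70 mm from the cover's origin).
- cover_end_b (a point): Middle of the lower edge of the cover's +x short end (70 mm from the cover's origin).
- glue_bottle: White drip bottle, bystander, 37 mm across, 88 mm tall, standing between the two work places. Origin: centre of its underside.
- vial: Small clear vial with black cap, bystander, 23 mm across, 58 mm tall, standing. Origin: centre of its underside.
- card_box: Closed grey card box, bystander, 53 x 70 x 24 mm, lying. Origin: centre of its underside.

How it is judged:
On the way:
1. one short end of the cover is in under the lip while the cover is tilted (over 0.035 rad) (((x of cover_end_a in the frame of cassette below -0.06 m and z of cover_end_a in the frame of cassette between 0.02 and 0.042 m and y of cover_end_a in the frame of cassette between -0.02 and 0.02 m) or (x of cover_end_b in the frame of cassette below -0.06 m and z of cover_end_b in the frame of cassette between 0.02 and 0.042 m and y of cover_end_b in the frame of cassette between -0.02 and 0.02 m)) and angle between cover's own z axis and vertical above 0.035 rad), for 0.1 s.
At the end, for the whole second after the job is handed in: The cover lies flat and at rest on the ledge in its pocket, one end under the lip: its origin within 6 mm in x, 7 mm in y of the cassette's centre and 27 to 33 mm above the cassette's origin, tilted under 0.035 rad and in line with the cassette within 0.1 rad (x of cover in the frame of cassette between -0.006 and 0.006 m and y of cover in the frame of cassette between -0.007 and 0.007 m and z of cover in the frame of cassette between 0.027 and 0.033 m and angle between cover's own z axis and vertical below 0.035 rad and angle between the x axis of cover and the x axis of cassette, either way round below 0.1 rad and linear speed of cover below 0.02 m/s); the robot touches nothing.
It fails at once if the cover slams down: with its end in under the lip it turns faster than 4 rad/s (its raised end let fall from more than about 10 mm) (((x of cover_end_a in the frame of cassette below -0.06 m and z of cover_end_a in the frame of cassette between 0.02 and 0.042 m and y of cover_end_a in the frame of cassette between -0.02 and 0.02 m) or (x of cover_end_b in the frame of cassette below -0.06 m and z of cover_end_b in the frame of cassette between 0.02 and 0.042 m and y of cover_end_b in the frame of cassette between -0.02 and 0.02 m)) and angular speed of cover above 4 rad/s).
It fails at once if the glue bottle, the vial or the card box is moved more than 40 mm or tipped over ((distance of glue_bottle from where it was at the start of the episode above 0.04 m or angle between glue_bottle's own z axis and vertical above 0.5 rad) or (distance of vial from where it was at the start of the episode above 0.04 m or angle between vial's own z axis and vertical above 0.5 rad) or (distance of card_box from where it was at the start of the episode above 0.04 m or angle between card_box's own z axis and vertical above 0.5 rad)).
It also fails if it takes over 40 s, if anything falls off the work surface, if the arm or the gripper's body presses on something with over 40 N, if the wrist force passes 120 N, or if a joint passes its speed limit or range.

## Working session

There is one attempt and no reset: what is moved stays moved. The work goes in short steps, Python scripts to look and compute and a shell command to move; the robot and the scene stay as the last step left them, time stands still between calls to the robot, and variables do not carry over. Pictures are saved under pics/ and viewed, and the job is handed in when it is done.

```bash
mkdir -p pics
python3 - <<'E'
from rig import env,eyes,job
import cv2,numpy as np
np.set_printoptions(precision=4,suppress=True)
s=env.sense(); print(s)
for n in("scene","top"):
    im=eyes.capture(n); cv2.imwrite(f"pics/{n}0.png",im)
for n in("scene","top","wrist"): print(n,eyes.camera_info(n))
E
```

```text
{'time_s': 0.0, 'q': array([-0.8033,  0.0408,  0.0838, -0.0005, -1.6155, -0.3338]), 'joint_velocities': array([ 0.0018,  0.0002, -0.0013,  0.0002,  0.0003, -0.0008]), 'joint_torque': array([  0.0006, -36.8202,  34.7402,   6.9319,  -0.0055,   0.    ]), 'eef_pos': array([ 0.2521, -0.544 ,  0.1988]), 'eef_rot': array([-0.0002, -0.2152,  0.9766,  0.0008]), 'force': array([ 0.2515,  0.7707, -0.0917]), 'torque': array([-0.0091,  0.0142,  0.0231]), 'finger_gap': 0.08532239386578204}
scene {'mtx': array([[457.9988,   0.    , 252.4217],
       [  0.    , 457.9988, 191.3159],
       [  0.    ,   0.    ,   1.    ]]), 'origin': array([0.1011, 0.7117, 0.6889]), 'attitude': array([-0.191 , -0.1108,  0.4432,  0.8688])}
top {'mtx': array([[480.8709,   0.    , 259.5011],
       [  0.    , 480.8709, 193.8234],
       [  0.    ,   0.    ,   1.    ]]), 'origin': array([ 0.2684, -0.0702,  1.0982]), 'attitude': array([ 0.7084,  0.0687, -0.0625, -0.6997])}
wrist {'mtx': array([[336.7123,   0.    , 255.1439],
       [  0.    , 336.7123, 192.0884],
       [  0.    ,   0.    ,   1.    ]]), 'hand_eye': array([[ 0.0005,  0.9612,  0.2757,  0.0692],
       [ 1.    , -0.0005, -0.    ,  0.0004],
       [ 0.0001,  0.2757, -0.9612, -0.174 ],
       [ 0.    ,  0.    ,  0.    ,  1.    ]])}
```

View pics/top0.png

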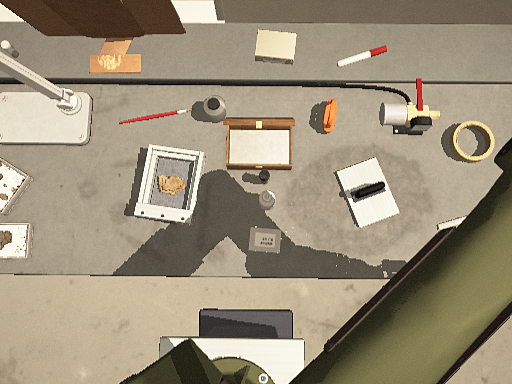

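View pics/scene0.png

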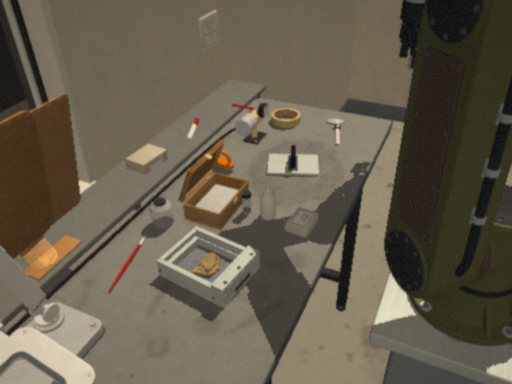

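```bash
cat > h.py <<'E'
import cv2,numpy as np
from rig import env,eyes
from scipy.spatial.transform import Rotation as R
def rot(q): return R.from_quat([q[1],q[2],q[3],q[0]]).as_matrix()
def pose(name):
    c=eyes.camera_info(name)
    if name=='wrist':
        s=env.sense(); H=c['hand_eye']; Rt=rot(s['eef_rot'])
        return c['mtx'],Rt@H[:3,3]+s['eef_pos'],Rt@H[:3,:3]
    return c['mtx'],np.array(c['origin']),rot(c['attitude'])
def toplane(P,uv,z):
    K,o,A=P; uv=np.atleast_2d(uv).astype(float)
    d=np.c_[(uv[:,0]-K[0,2])/K[0,0],-(uv[:,1]-K[1,2])/K[1,1],-np.ones(len(uv))]@A.T
    return o+d*((z-o[2])/d[:,2])[:,None]
def proj(P,X):
    K,o,A=P; c=(np.atleast_2d(X)-o)@A
    return np.c_[K[0,2]+K[0,0]*c[:,0]/-c[:,2],K[1,2]-K[1,1]*c[:,1]/-c[:,2]]
E
python3 - <<'E'
from h import *
np.set_printoptions(precision=4,suppress=True)
im=cv2.imread('pics/top0.png'); P=pose('top')
hsv=cv2.cvtColor(im,cv2.COLOR_BGR2HSV)
m=((hsv[...,2]>165)&(hsv[...,1]<45)).astype(np.uint8)
for nm,(x0,y0,x1,y1),z in(("cover",(325,145,410,240),.008),("cass",(125,135,215,230),.042)):
    mm=np.zeros_like(m); mm[y0:y1,x0:x1]=m[y0:y1,x0:x1]
    cs,_=cv2.findContours(mm,cv2.RETR_EXTERNAL,cv2.CHAIN_APPROX_NONE)
    c=max(cs,key=cv2.contourArea); r=cv2.minAreaRect(c); b=cv2.boxPoints(r)
    W=toplane(P,b,z); print(nm,r,'\n',b,'\n',W, W.mean(0), [np.linalg.norm(W[i]-W[i-1]) for i in range(4)])
big=cv2.resize(im[130:260,120:300],None,fx=4.4,fy=4.4,interpolation=cv2.INTER_CUBIC)
cv2.imwrite('pics/z1.png',big)
big=cv2.resize(im[140:240,320:420],None,fx=6,fy=6,interpolation=cv2.INTER_CUBIC)
cv2.imwrite('pics/z2.png',big)
# handle black
k=(hsv[...,2]<50).astype(np.uint8); kk=np.zeros_like(k); kk[170:210,345:395]=k[170:210,345:395]
c=max(cv2.findContours(kk,0,1)[0],key=cv2.contourArea); b=cv2.boxPoints(cv2.minAreaRect(c)); W=toplane(P,b,.05); print('handle',W,W.mean(0))
E
```

```text
cover ((367.7766418457031, 191.88607788085938), (62.062217712402344, 42.861549377441406), 67.61986541748047) 
 [[336.145  171.3521]
 [375.7781 155.0325]
 [399.4083 212.4201]
 [359.7752 228.7396]] 
 [[ 0.5285 -0.2368  0.008 ]
 [ 0.5687 -0.3299  0.008 ]
 [ 0.4338 -0.3796  0.008 ]
 [ 0.3952 -0.2882  0.008 ]] [ 0.4816 -0.3086  0.008 ] [np.float64(0.14286902514133318), np.float64(0.10149620873195918), np.float64(0.14379064165347982), np.float64(0.09917317566605334)]
cass ((170.32275390625, 183.39492797851562), (59.04660415649414, 75.88912963867188), 12.225123405456543) 
 [[133.4341 214.2274]
 [149.5038 140.0592]
 [207.2114 152.5625]
 [191.1417 226.7307]] 
 [[0.4176 0.2198 0.042 ]
 [0.5891 0.1936 0.042 ]
 [0.561  0.0605 0.042 ]
 [0.3912 0.0904 0.042 ]] [0.4897 0.1411 0.042 ] [np.float64(0.13209300847569647), np.float64(0.17356298612550639), np.float64(0.13600998853525184), np.float64(0.17239154026359818)]
handle [[ 0.4713 -0.261   0.05  ]
 [ 0.4995 -0.3332  0.05  ]
 [ 0.4824 -0.3389  0.05  ]
 [ 0.4544 -0.2669  0.05  ]] [ 0.4769 -0.3     0.05  ]
```

View pics/z1.png

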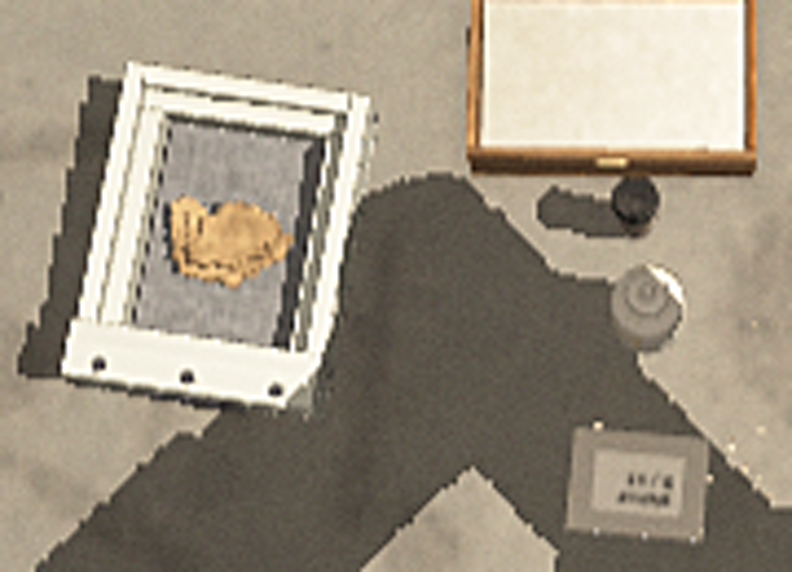

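View pics/z2.png

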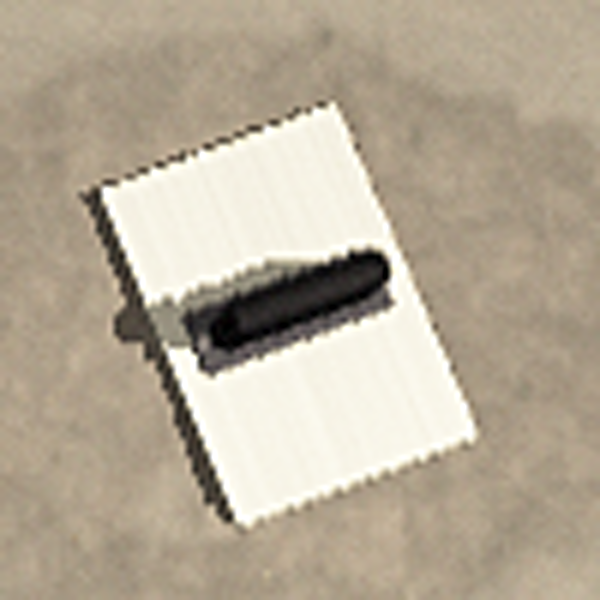

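The top view shows the cassette at about (170,184), lip towards the robot. The cover is at (368,192), the bottle at (267,199), the vial at (263,176) and the box at (265,240). The cover's measured size, 143 x 100 mm, agrees with the given one. I'll move above the cover for a close look.

```bash
python3 -m pendant '[[[-0.205,0.078,0,0.026],[-0.205,0.078,0,0],[-0.205,0.078,0,0],[-0.205,0.078,0,0],[-0.205,0.078,0,0],[-0.205,0.078,0,0],[-0.205,0.078,0,0],[-0.205,0.078,0,0],[-0.205,0.078,0,0],[-0.205,0.078,0,0],[0,0,0,0],[0,0,0,0]]]'
python3 - <<'E'
from h import *
np.set_printoptions(precision=4,suppress=True)
P=pose('wrist'); im=eyes.capture('wrist'); cv2.imwrite('pics/w1.png',im)
np.savez('w1.npz',K=P[0],o=P[1],A=P[2])
s=env.sense();print(s['eef_pos'],rot(s['eef_rot']),s['q'])
E
```

```text
time_s: 1.1
eef_pos: [0.4994, -0.3252, 0.1987]
eef_rot: [-0.001, -0.176, 0.984, 0.001]
force: [-0.0, -0.2, 0.3]
finger_gap: 0.0852
[ 0.4987 -0.3261  0.1991] [[-0.9382 -0.3461 -0.0013]
 [-0.3461  0.9382  0.0004]
 [ 0.001   0.0008 -1.    ]] [-0.2431  0.0305  0.0737 -0.0001 -1.6154 -0.9744]
```

View pics/w1.png

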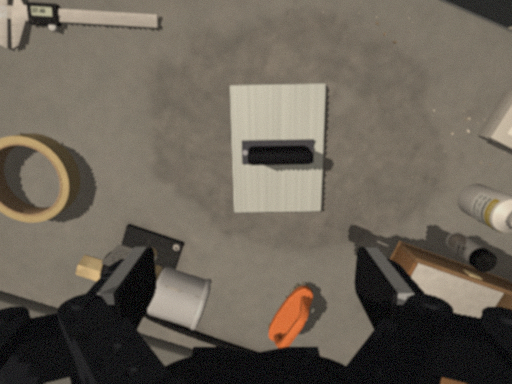

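Run:
```python
from h import *
np.set_printoptions(precision=4,suppress=True)
d=np.load('w1.npz');P=(d['K'],d['o'],d['A']);im=cv2.imread('pics/w1.png')
hsv=cv2.cvtColor(im,cv2.COLOR_BGR2HSV)
g=hsv[...,2]; print(g[100,240:320:10],g[100,150:230:10])
m=((g>135)).astype(np.uint8); mm=np.zeros_like(m);mm[70:230,215:340]=m[70:230,215:340]
c=max(cv2.findContours(mm,0,1)[0],key=cv2.contourArea); h=cv2.approxPolyDP(cv2.convexHull(c),6,True)[:,0]; print(h)
W=toplane(P,h,.008);print(W,W.mean(0)); n=len(W); print([np.linalg.norm(W[i]-W[i-1]) for i in range(n)],[np.degrees(np.arctan2(*(W[i]-W[i-1])[1::-1])) for i in range(n)])
k=(g<45).astype(np.uint8);kk=np.zeros_like(k);kk[138:172,240:318]=k[138:172,240:318]
c=max(cv2.findContours(kk,0,1)[0],key=cv2.contourArea);r=cv2.minAreaRect(c);b=cv2.boxPoints(r);W=toplane(P,b,.05);print('handle',r,W,W.mean(0))
cv2.imwrite('pics/w1z.png',cv2.resize(im[70:230,200:350],None,fx=4,fy=3.7,interpolation=cv2.INTER_CUBIC))
```

```text
[196 194 196 195 188 192 195 192] [122 113 114 117 119 123 112 120]
[[325  83]
 [320 209]
 [235 212]
 [229  85]]
[[ 0.3973 -0.2855  0.008 ]
 [ 0.5252 -0.2358  0.008 ]
 [ 0.5624 -0.3257  0.008 ]
 [ 0.4336 -0.3777  0.008 ]] [ 0.4796 -0.3062  0.008 ]
[np.float64(0.09909438763111661), np.float64(0.137164896449461), np.float64(0.09731310331425422), np.float64(0.13881935495279593)] [np.float64(111.49414345373955), np.float64(21.228160739405247), np.float64(-67.53367793041774), np.float64(-158.0276805315074)]
handle ((280.0, 154.5), (17.0, 64.0), 90.0) [[ 0.4801 -0.339   0.05  ]
 [ 0.4588 -0.2814  0.05  ]
 [ 0.4741 -0.2749  0.05  ]
 [ 0.4957 -0.3333  0.05  ]] [ 0.4772 -0.3071  0.05  ]
```

View pics/w1z.png

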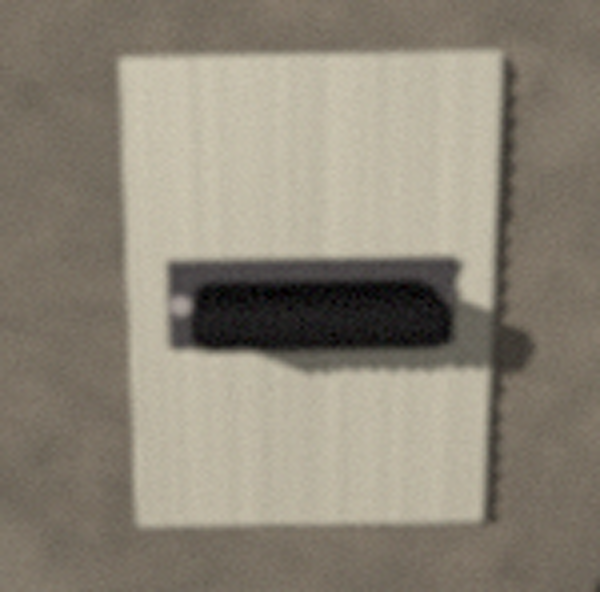

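```bash
python3 -m pendant '[[[-0.095,0.257,0,0],[-0.095,0.257,0,0],[-0.095,0.257,0,0],[-0.095,0.257,0,0],[-0.095,0.257,0,0],[-0.095,0.257,0,0],[-0.095,0.257,0,0],[-0.095,0.257,0,0],[-0.095,0.257,0,0],[-0.095,0.257,0,0],[0,0,0,0],[0,0,0,0]]]'
python3 - <<'E'
from h import *
np.set_printoptions(precision=4,suppress=True)
P=pose('wrist'); im=eyes.capture('wrist'); cv2.imwrite('pics/w2.png',im)
np.savez('w2.npz',K=P[0],o=P[1],A=P[2])
s=env.sense();print(s['eef_pos'],rot(s['eef_rot']),s['q'])
E
```

```text
time_s: 2.15
eef_pos: [0.4991, 0.0852, 0.1996]
eef_rot: [-0.0, -0.176, 0.984, -0.0]
force: [-0.2, -0.5, -0.7]
finger_gap: 0.0853
[0.4993 0.0841 0.1998] [[-0.9385 -0.3453 -0.0001]
 [-0.3453  0.9385 -0.0002]
 [ 0.0002 -0.0002 -1.    ]] [ 0.5654 -0.2109 -0.1507  0.0001 -1.6312 -1.7837]
```

View pics/w2.png

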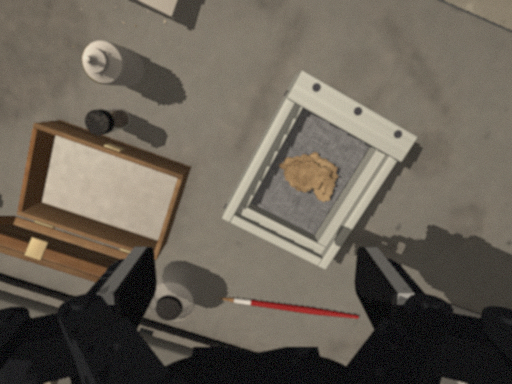

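Run:
```python
import cv2
im=cv2.imread('pics/w2.png')
cv2.imwrite('pics/w2z.png',cv2.resize(im[60:280,210:430],None,fx=2.7,fy=2.7,interpolation=cv2.INTER_CUBIC))
cv2.imwrite('pics/w2y.png',cv2.resize(im[180:280,215:345],None,fx=6,fy=6,interpolation=cv2.INTER_CUBIC))
cv2.imwrite('pics/w2x.png',cv2.resize(im[65:165,280:420],None,fx=5.7,fy=5.7,interpolation=cv2.INTER_CUBIC))
```

```text
(no output)
```

View pics/w2y.png

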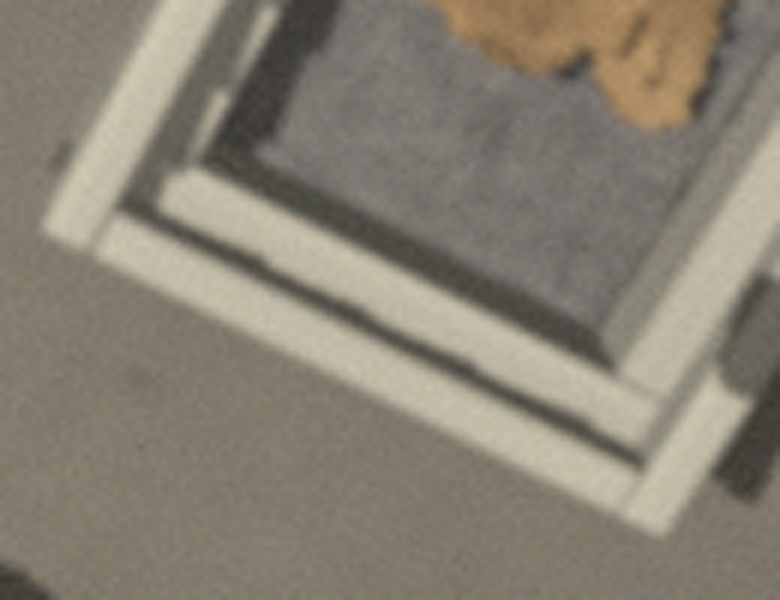

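View pics/w2x.png

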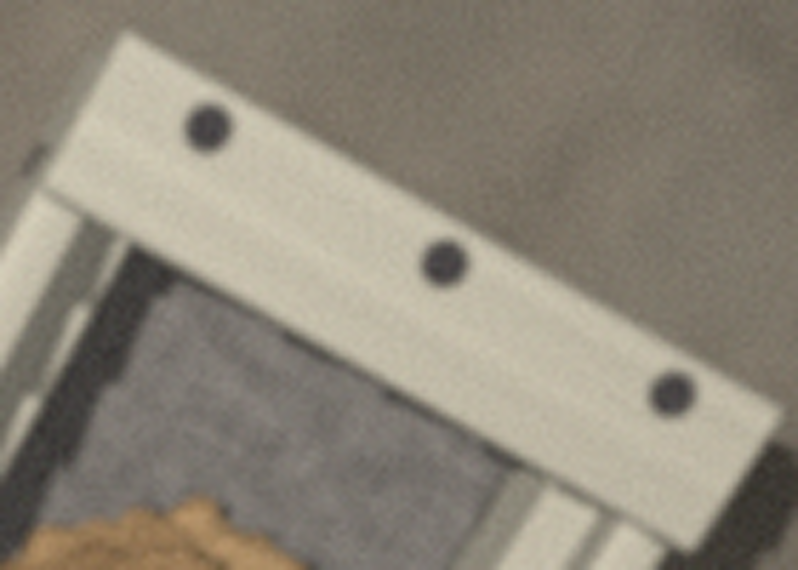

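Run:
```python
from h import *
np.set_printoptions(precision=4,suppress=True)
d=np.load('w2.npz');P=(d['K'],d['o'],d['A'])
rim=(np.array([[42,232],[660,535]])+.5)/6-.5+[215,180]
lip=(np.array([[127,32],[782,410],[690,552],[45,185]])+.5)/5.7-.5+[280,65]
R_=toplane(P,rim,.042);L=toplane(P,lip,.051);print(R_,L)
n=np.linalg.norm
print('rim w',n(R_[0]-R_[1]),'lip',[n(L[i]-L[i-1]) for i in range(4)])
# model pts in cassette: image left = -y
M=np.array([[.083,-.064],[.083,.064],[-.083,-.064],[-.083,.064],[-.055,.064],[-.055,-.064]])
W=np.r_[R_,L][:,:2]
mc,wc=M.mean(0),W.mean(0);H=(M-mc).T@(W-wc);U,S,V=np.linalg.svd(H);Rr=V.T@U.T
t=wc-Rr@mc;print('yaw',np.arctan2(Rr[1,0],Rr[0,0]),'t',t,'res mm',1000*(W-(M@Rr.T+t)))
# same w/ top camera
P=pose('top')
rt=np.array([[370,97],[130,65]])/4.4+[120,130];lt=np.array([[285,408],[62,372],[75,320],[325,352]])/4.4+[120,130]
W=np.r_[toplane(P,rt,.042),toplane(P,lt,.051)][:,:2]
wc=W.mean(0);H=(M-mc).T@(W-wc);U,S,V=np.linalg.svd(H);Rr=V.T@U.T;t=wc-Rr@mc
print('top yaw',np.arctan2(Rr[1,0],Rr[0,0]),'t',t,'res mm',1000*(W-(M@Rr.T+t)))
d=np.load('w2.npz');P=(d['K'],d['o'],d['A'])
print('bottle top',toplane(P,[[97,60]],.088),'vial top',toplane(P,[[98,121]],.058))
```

```text
[[0.5621 0.0716 0.042 ]
 [0.5787 0.1964 0.042 ]] [[0.3987 0.0935 0.051 ]
 [0.4157 0.2189 0.051 ]
 [0.4426 0.2155 0.051 ]
 [0.4249 0.09   0.051 ]]
rim w 0.1259030203765777 lip [np.float64(0.026411903069820386), np.float64(0.1265098939420629), np.float64(0.027095827991635936), np.float64(0.12673243742445506)]
yaw -0.13566743158363886 t [0.4886 0.1452] res mm [[-0.0596  1.0376]
 [-0.8271 -0.975 ]
 [ 0.9896  0.5374]
 [ 0.6641 -0.9221]
 [-0.1931 -0.5052]
 [-0.5738  0.8273]]
top yaw -0.14835459782914653 t [0.4888 0.1432] res mm [[ 0.7329  0.0457]
 [-2.3737 -1.3355]
 [ 1.5993 11.2489]
 [-0.5414 -2.8346]
 [-1.7805 -3.6284]
 [ 2.3634 -3.4961]]
bottle top [[ 0.4522 -0.0655  0.088 ]] vial top [[ 0.5053 -0.0661  0.058 ]]
```

```bash
python3 -m pendant '[[[0.086,-0.2,0,0],[0.086,-0.2,0,0],[0.086,-0.2,0,0],[0.086,-0.2,0,0],[0.086,-0.2,0,0],[0.086,-0.2,0,0],[0.086,-0.2,0,0],[0.086,-0.2,0,0],[0.086,-0.2,0.16,0],[0.086,-0.2,0.16,0],[0.086,-0.2,0.16,0],[0.086,-0.2,0.16,0]]]'
python3 -m pendant '[[[0,0,0,-0.006],[0,0,0,0]]]'
python3 - <<'E'
from h import *
np.set_printoptions(precision=4,suppress=True)
P=pose('wrist'); im=eyes.capture('wrist'); cv2.imwrite('pics/w3.png',im)
np.savez('w3.npz',K=P[0],o=P[1],A=P[2])
s=env.sense();print(s['time_s'],s['eef_pos'],rot(s['eef_rot']))
E
```

```text
time_s: 3.2
eef_pos: [0.4764, -0.3105, 0.1032]
eef_rot: [0.0, -0.174, 0.985, -0.0]
force: [1.1, 0.1, 0.1]
finger_gap: 0.0857
time_s: 3.37
eef_pos: [0.4754, -0.3097, 0.1017]
eef_rot: [-0.002, -0.182, 0.983, 0.001]
force: [-0.2, 0.7, 0.6]
finger_gap: 0.0853
3.4167 [ 0.4768 -0.3089  0.1036] [[-0.9335 -0.3586 -0.0011]
 [-0.3586  0.9335 -0.0002]
 [ 0.0011  0.0002 -1.    ]]
```

View pics/w3.png

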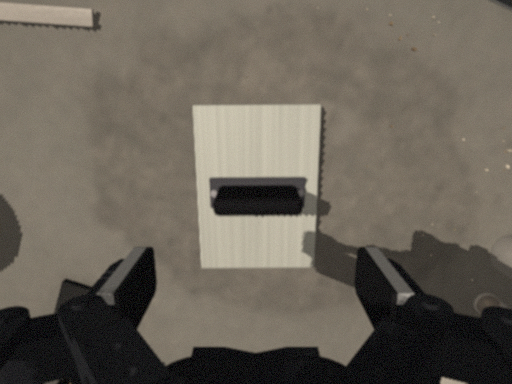

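Run:
```python
from h import *
np.set_printoptions(precision=4,suppress=True)
d=np.load('w3.npz');P=(d['K'],d['o'],d['A']);im=cv2.imread('pics/w3.png')
g=cv2.cvtColor(im,cv2.COLOR_BGR2HSV)[...,2]
m=(g>140).astype(np.uint8); mm=np.zeros_like(m);mm[95:280,180:330]=m[95:280,180:330]
mm=cv2.morphologyEx(mm,cv2.MORPH_OPEN,np.ones((3,3)))
c=max(cv2.findContours(mm,0,1)[0],key=cv2.contourArea); h=cv2.approxPolyDP(cv2.convexHull(c),6,True)[:,0]; print(h)
W=toplane(P,h,.008);n=len(W);print(W,W.mean(0)); print([np.linalg.norm(W[i]-W[i-1]) for i in range(n)],[np.degrees(np.arctan2(*(W[i]-W[i-1])[1::-1])) for i in range(n)])
k=(g<45).astype(np.uint8);kk=np.zeros_like(k);kk[170:225,205:310]=k[170:225,205:310]
c=max(cv2.findContours(kk,0,1)[0],key=cv2.contourArea);r=cv2.boundingRect(c);print(r)
b=np.array([[r[0],r[1]],[r[0]+r[2],r[1]],[r[0]+r[2],r[1]+r[3]],[r[0],r[1]+r[3]]]);W=toplane(P,b,.05);print('handle',W,W.mean(0))
cv2.imwrite('pics/w3z.png',cv2.resize(im[160:230,190:330],None,fx=5.6,fy=5.6,interpolation=cv2.INTER_CUBIC))
```

```text
[[320 104]
 [310 266]
 [202 268]
 [192 106]]
[[ 0.3982 -0.2851  0.008 ]
 [ 0.5278 -0.2371  0.008 ]
 [ 0.5637 -0.3254  0.008 ]
 [ 0.4349 -0.3767  0.008 ]] [ 0.4811 -0.3061  0.008 ]
[np.float64(0.09864839869115284), np.float64(0.13829196427740853), np.float64(0.0953363571672488), np.float64(0.13864676535039014)] [np.float64(111.84793537583452), np.float64(20.333993187016553), np.float64(-67.9100732065262), np.float64(-158.2929043764576)]
(213, 185, 91, 30)
handle [[ 0.4765 -0.34    0.05  ]
 [ 0.4539 -0.281   0.05  ]
 [ 0.4742 -0.2723  0.05  ]
 [ 0.4973 -0.3328  0.05  ]] [ 0.4755 -0.3065  0.05  ]
```

View pics/w3z.png

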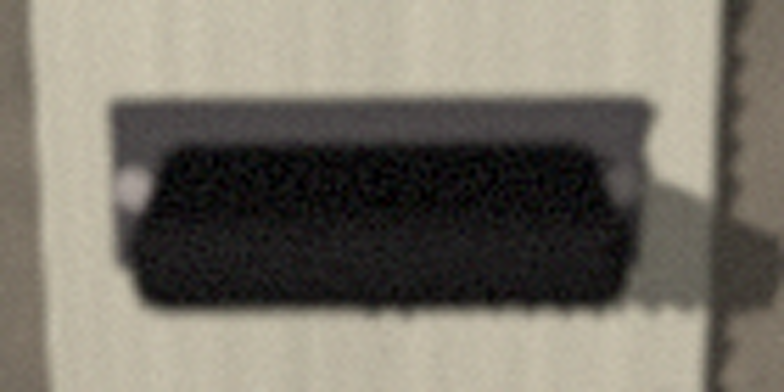

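```bash
python3 -m pendant '[[[-0.033,0.011,0.2,0],[0,0,0.2,0],[0,0,0.12,0],[0,0,0.06,0],[0,0,0.04,0],[0,0,0,0]]]'
```

```text
time_s: 3.92
eef_pos: [0.4825, -0.3035, 0.0113]
eef_rot: [0.0, -0.185, 0.983, -0.0]
force: [-0.8, -0.2, -1.1]
finger_gap: 0.0852
```

```bash
python3 -m pendant '[[[0,0,0,0],[0,0,0,0],[0,0,0,0],[0,0,0,0],[0,0,0,0],[0,0,0,0],[0,0,0,0],[0,0,0,0]]]' 0 35
python3 - <<'E'
from h import *
np.set_printoptions(precision=4,suppress=True)
s=env.sense();print(s['eef_pos'],s['force'],s['torque'],s['finger_gap'])
P=pose('wrist'); im=eyes.capture('wrist'); cv2.imwrite('pics/w4.png',im)
s=env.sense();print(s['eef_pos'],s['force'])
E
```

```text
time_s: 4.58
eef_pos: [0.4868, -0.3063, 0.0185]
eef_rot: [0.005, -0.185, 0.983, -0.005]
force: [0.5, -0.3, 19.6]
finger_gap: 0.0001
[ 0.4868 -0.3063  0.0185] [ 0.508  -0.3267 19.6174] [-0.1501  0.0297  0.0474] 0.00011808506802941132
[ 0.4869 -0.3063  0.0185] [ 0.4337 -0.2138 18.0473]
```

View pics/w4.png

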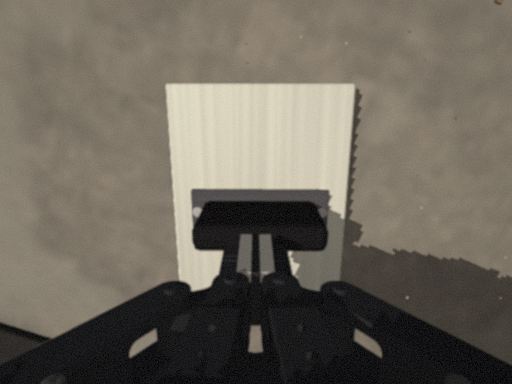

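The jaws shut to a gap of 0, so the grip on the rounded handle ends failed. They slid off on the +x side, and the tips press lightly on the plate. I'll open, rise and measure again.

```bash
python3 -m pendant '[[[0,0,-0.1,0],[0,0,-0.2,0],[0,0,-0.2,0],[0,0,-0.1,0],[0,0,0,0],[0,0,0,0]]]' 0
python3 -m pendant '[[[0,0,0,0],[0,0,0,0]]]' 1
python3 - <<'E'
from h import *
np.set_printoptions(precision=4,suppress=True)
for n in('top','wrist'):
  P=pose(n)
  s=env.sense();print(s['time_s'],s['eef_pos'],s['eef_rot'],s['force'],s['finger_gap'])
  im=eyes.capture(n); cv2.imwrite(f'pics/{n}5.png',im); np.savez(f'{n}5.npz',K=P[0],o=P[1],A=P[2])
t=cv2.imread('pics/top5.png');cv2.imwrite('pics/top5z.png',cv2.resize(t[130:250,300:440],None,fx=5,fy=5))
E
```

```text
time_s: 5.13
eef_pos: [0.4833, -0.3038, 0.1029]
eef_rot: [0.002, -0.184, 0.983, -0.001]
force: [-0.8, 0.2, -0.2]
finger_gap: 0.0002
time_s: 5.3
eef_pos: [0.4818, -0.3033, 0.0997]
eef_rot: [-0.001, -0.184, 0.983, 0.001]
force: [0.2, 0.7, -0.4]
finger_gap: 0.023
5.3 [ 0.4818 -0.3033  0.0997] [-0.0007 -0.1844  0.9828  0.0005] [ 0.2213  0.7481 -0.3731] 0.02303880168338386
5.35 [ 0.4818 -0.3033  0.0997] [-0.0008 -0.1844  0.9829  0.0005] [ 1.0378 -0.3042  0.0934] 0.030782519223631698
```

View pics/wrist5.png

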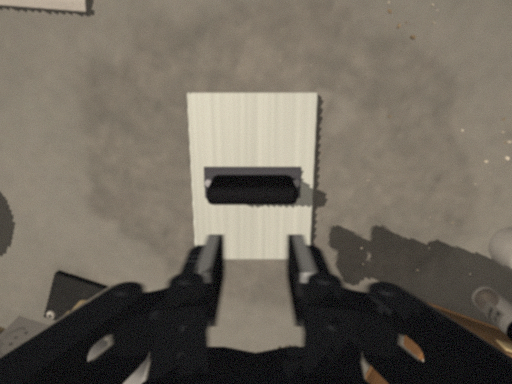

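View pics/top5z.png

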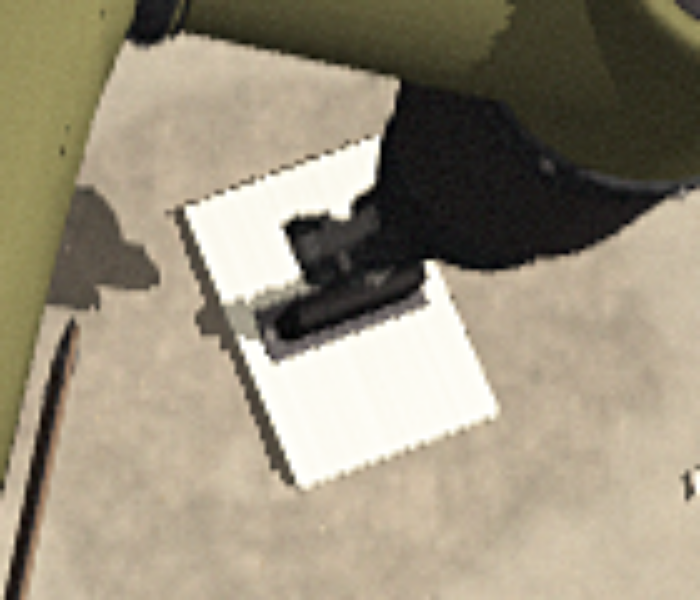

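```bash
cat > cov.py <<'E'
from h import *
np.set_printoptions(precision=4,suppress=True)
def cover(P,im,box,th=140):
    x0,y0,x1,y1=box
    g=cv2.cvtColor(im,cv2.COLOR_BGR2HSV)[...,2]
    m=(g>th).astype(np.uint8);mm=np.zeros_like(m);mm[y0:y1,x0:x1]=m[y0:y1,x0:x1]
    mm=cv2.morphologyEx(mm,cv2.MORPH_OPEN,np.ones((3,3)))
    c=max(cv2.findContours(mm,0,1)[0],key=cv2.contourArea);h=cv2.approxPolyDP(cv2.convexHull(c),6,True)[:,0]
    W=toplane(P,h+.0,.008);n=len(W);print(h.tolist(),W.mean(0));print([round(np.linalg.norm(W[i]-W[i-1]),4) for i in range(n)],[round(np.degrees(np.arctan2(*(W[i]-W[i-1])[1::-1])),2) for i in range(n)])
    k=(g<45).astype(np.uint8);kk=np.zeros_like(k);a=h.min(0);b=h.max(0);kk[a[1]+55:b[1]-53,a[0]+10:b[0]-10]=k[a[1]+55:b[1]-53,a[0]+10:b[0]-10]
    c=max(cv2.findContours(kk,0,1)[0],key=cv2.contourArea);print('blk',cv2.boundingRect(c))
E
python3 - <<'E'
from cov import *
d=np.load('wrist5.npz');P=(d['K'],d['o'],d['A']);im=cv2.imread('pics/wrist5.png')
cover(P,im,(175,85,330,262))
tcp=np.array([.4818,-.3033])
print('under tcp px',proj(P,[[*tcp,.008],[*tcp,.05]]))
# expected handle box corners given centre/yaw
c=np.array([.480,-.3063]);y=np.radians(21.5);ex=np.array([np.cos(y),np.sin(y)]);ey=np.array([-np.sin(y),np.cos(y)])
print(proj(P,[[*(c+a*.007*ex+b*.032*ey),z] for z in(.008,.05) for a in(-1,1) for b in(-1,1)]))
E
```

```text
[[317, 92], [309, 244], [273, 260], [226, 259], [194, 244], [186, 93]] [ 0.4983 -0.3001  0.008 ]
[np.float64(0.0992), np.float64(0.1251), np.float64(0.0342), np.float64(0.0409), np.float64(0.0306), np.float64(0.1244)] [np.float64(111.7), np.float64(21.02), np.float64(-42.46), np.float64(-70.1), np.float64(-96.37), np.float64(-158.78)]
blk (207, 175, 92, 29)
under tcp px [[254.4663 184.0078]
 [254.4208 199.1889]]
[[212.1373 172.4554]
 [291.4082 172.1385]
 [212.802  189.1715]
 [290.9683 188.8587]
 [204.705  185.7968]
 [297.8082 185.4243]
 [205.6053 205.1644]
 [297.1882 204.7975]]
```

Run:
```python
from cov import *
K=eyes.camera_info('wrist')
H=K['hand_eye'];q=np.array([.005,-.185,.983,-.005]);q/=np.linalg.norm(q);Rt=rot(q);p=np.array([.4868,-.3063,.0185])
P=(K['mtx'],Rt@H[:3,3]+p,Rt@H[:3,:3]);print(Rt)
W=toplane(P,[[166,84],[354,84],[179,280],[343,280]],.008);print(W)
c=np.array([.480,-.3063]);y=np.radians(21.5);ex=np.array([np.cos(y),np.sin(y)]);ey=np.array([-np.sin(y),np.cos(y)])
print('pred near corners',proj(P,[[*(c-.07*ex+b*.05*ey),.008] for b in(-1,1)]))
print('handle',proj(P,[[*(c+a*.007*ex+b*.032*ey),z] for z in(.008,.05) for a in(-1,1) for b in(-1,1)]))
print('tcp px',proj(P,[p,p+Rt[:,0]*.011,p-Rt[:,0]*.011,p-Rt[:,2]*.03]))
im=cv2.imread('pics/w4.png');cv2.imwrite('pics/w4z.png',cv2.resize(im[170:320,170:350],None,fx=4.4,fy=4,interpolation=cv2.INTER_CUBIC))
```

```text
[[-0.9315 -0.3635  0.0117]
 [-0.3636  0.9315 -0.008 ]
 [-0.008  -0.0117 -0.9999]]
[[ 0.4338 -0.3766  0.008 ]
 [ 0.3983 -0.2855  0.008 ]
 [ 0.5417 -0.3351  0.008 ]
 [ 0.5042 -0.2411  0.008 ]]
pred near corners [[162.9002  81.4138]
 [355.5666  80.7822]]
handle [[203.0275 196.9465]
 [314.9073 197.0446]
 [204.1427 219.7994]
 [313.7652 219.9855]
 [188.1945 224.461 ]
 [329.651  224.7249]
 [189.9717 252.4911]
 [327.8389 252.8872]]
tcp px [[254.3203 225.6239]
 [254.3167 206.7585]
 [254.3238 243.8851]
 [254.1633 249.4421]]
```

View pics/w4z.png

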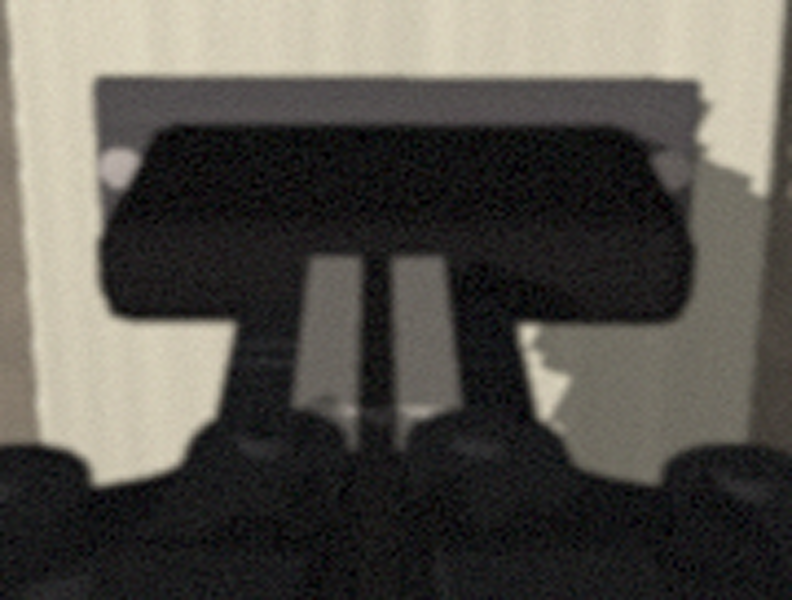

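The plate did not move. In the picture the shut fingers stand over the middle of the bar, so I'll retry centred, closing in small steps and watching the gap and force.

```bash
python3 -m pendant '[[[0.02,-0.01,0.2,0],[0,0,0.2,0],[0,0,0.12,0],[0,0,0.06,0],[0,0,0.02,0],[0,0,0,0]]]' 1
python3 -m pendant '[[[0,0,0,0],[0,0,0,0]]]' 0.82 20
python3 -m pendant '[[[0,0,0,0],[0,0,0,0]]]' 0.73 20
python3 - <<'E'
from cov import *
s=env.sense();print(s['time_s'],s['eef_pos'],s['eef_rot'],s['force'],s['finger_gap'])
im=eyes.capture('wrist');cv2.imwrite('pics/w6.png',im)
s=env.sense();print(s['time_s'],s['eef_pos'],s['eef_rot'],s['force'],s['finger_gap'])
E
```

```text
time_s: 5.9
eef_pos: [0.4799, -0.3061, 0.0106]
eef_rot: [-0.001, -0.184, 0.983, 0.0]
force: [-0.3, 0.4, 0.4]
finger_gap: 0.0858
time_s: 6.07
eef_pos: [0.4811, -0.3064, 0.0125]
eef_rot: [0.001, -0.184, 0.983, -0.001]
force: [0.0, -0.2, -0.8]
finger_gap: 0.0697
time_s: 6.23
eef_pos: [0.481, -0.3062, 0.0128]
eef_rot: [0.001, -0.185, 0.983, -0.001]
force: [-1.6, 2.1, 3.5]
finger_gap: 0.0623
6.2333 [ 0.481  -0.3062  0.0128] [ 0.0011 -0.1846  0.9828 -0.0006] [-1.5681  2.08    3.4545] 0.06226187649897752
6.2833 [ 0.481  -0.3062  0.0128] [ 0.0011 -0.1846  0.9828 -0.0007] [-1.2263  2.405   5.8316] 0.06223267823639155
```

View pics/w6.png

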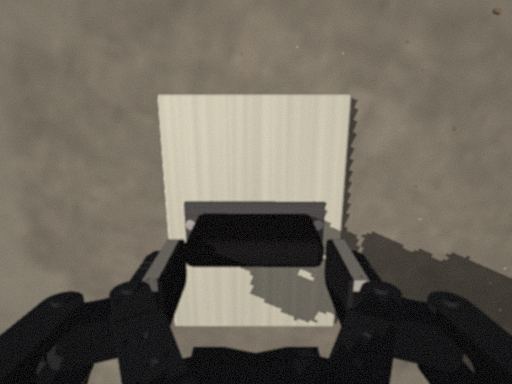

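```bash
python3 -m pendant '[[[0,0,0,0],[0,0,0,0]]]' 0.69 20
python3 -m pendant '[[[0,0,0,0],[0,0,0,0]]]' 0.66 20
python3 - <<'E'
from cov import *
im=eyes.capture('wrist');cv2.imwrite('pics/w7.png',im)
s=env.sense();print(s['time_s'],s['eef_pos'],s['eef_rot'],s['force'],s['torque'],s['finger_gap'])
E
```

```text
time_s: 6.45
eef_pos: [0.4814, -0.3068, 0.0137]
eef_rot: [0.001, -0.185, 0.983, -0.001]
force: [-1.3, 1.0, 8.4]
finger_gap: 0.0586
time_s: 6.62
eef_pos: [0.4815, -0.3068, 0.0143]
eef_rot: [0.002, -0.185, 0.983, -0.001]
force: [-3.2, 1.3, 11.2]
finger_gap: 0.0565
6.6667 [ 0.4815 -0.3068  0.0143] [ 0.0016 -0.1847  0.9828 -0.0014] [-2.5247  2.5353 11.0435] [1.1105 0.9767 0.0444] 0.05649171541780952
```

View pics/w7.png

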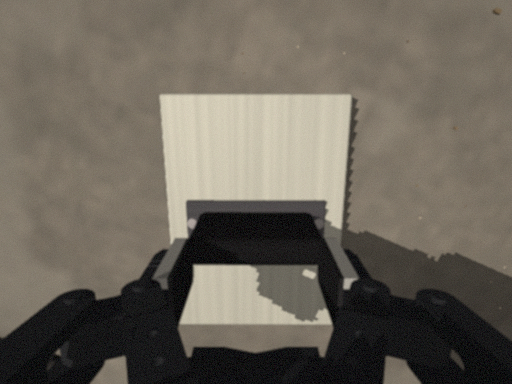

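Run:
```python
from cov import *
c=eyes.camera_info('wrist');H=np.array(c['hand_eye']);K=c['mtx']
P=(K,H[:3,3],H[:3,:3])
for z in(0,-.007,-.013,-.02,-.03,-.04,-.05,-.06): print(z,proj(P,[[.011,s*.0311,z] for s in(-1,1)]).ravel(),proj(P,[[.011,s*.0425,z] for s in(-1,1)]).ravel(),proj(P,[[.011,.0,z]]).ravel())
im=cv2.imread('pics/w6.png');cv2.imwrite('pics/w6z.png',cv2.resize(im[180:340,130:390],None,fx=3,fy=3,interpolation=cv2.INTER_CUBIC))
```

```text
0 [197.196  206.7296 311.4358 206.7871] [176.2578 206.719  332.3732 206.7977] [254.3163 206.7584]
-0.007 [194.9868 210.967  313.5793 211.0267] [173.2508 210.9561 335.3145 211.0376] [254.2835 210.9969]
-0.013 [192.9547 214.8648 315.551  214.9264] [170.4849 214.8535 338.0199 214.9377] [254.2534 214.8956]
-0.02 [190.4034 219.7585 318.0264 219.8226] [167.0122 219.7468 341.4167 219.8343] [254.2155 219.7905]
-0.03 [186.3731 227.489  321.9368 227.5569] [161.5265 227.4765 346.7824 227.5693] [254.1556 227.5229]
-0.04 [181.8081 236.2453 326.3662 236.3175] [155.3129 236.232  352.8601 236.3307] [254.0878 236.2814]
-0.05 [176.5942 246.246  331.425  246.3232] [148.2162 246.2319 359.8016 246.3373] [254.0104 246.2846]
-0.06 [170.5826 257.7769 337.2578 257.8597] [140.0336 257.7617 367.8051 257.8749] [253.9211 257.8183]
```

View pics/w6z.png

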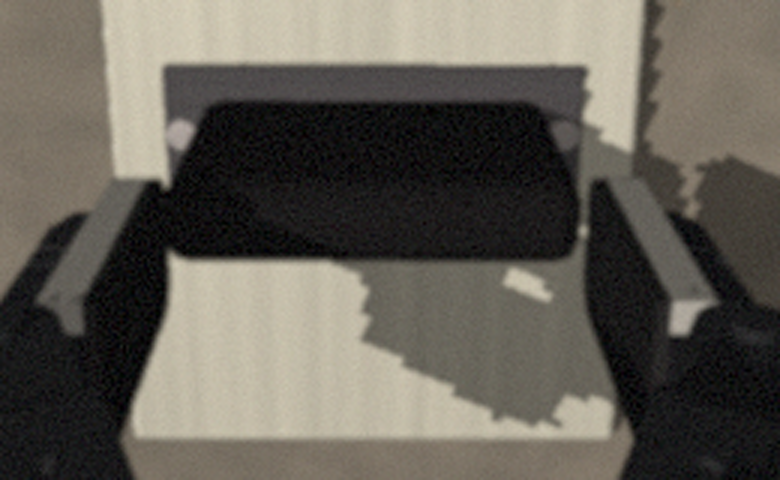

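Comparing the tip pixels (row 240, columns 182 and 330) with the projection shows the real finger ends sit about 31 mm behind the reported TCP. So the shut fingers stood on top of the bar (0.0185 + 0.0315 = 0.05 m). The bar was above the jaws' reach both times. I'll open and go about 33 mm deeper, watching the force.

```bash
python3 -m pendant '[[[0,0,-0.03,0],[0,0,0,0],[0,0,0,0],[0.007,0,0.04,0],[0,0,0.06,0],[0,0,0.06,0],[0,0,0,0]]]' 1 20
python3 -m pendant '[[[0,0,0.05,0],[0,0,0.03,0],[0,0,0.01,0],[0,0,0,0]]]'
python3 -m pendant '[[[0,0,0,0],[0,0,0,0]]]' 0.82 20
python3 -m pendant '[[[0,0,0,0],[0,0,0,0],[0,0,0,0]]]' 0.65 30
python3 - <<'E'
from cov import *
im=eyes.capture('wrist');cv2.imwrite('pics/w8.png',im)
s=env.sense();print(s['time_s'],s['eef_pos'],s['eef_rot'],s['force'],s['torque'],s['finger_gap'])
E
```

```text
time_s: 7.25
eef_pos: [0.4771, -0.3055, -0.0123]
eef_rot: [-0.002, -0.184, 0.983, 0.002]
force: [0.4, 0.3, 0.1]
finger_gap: 0.0851
time_s: 7.58
eef_pos: [0.4787, -0.3063, -0.0229]
eef_rot: [-0.001, -0.184, 0.983, 0.0]
force: [0.2, 0.5, -0.2]
finger_gap: 0.0855
time_s: 7.75
eef_pos: [0.4793, -0.3065, -0.0218]
eef_rot: [0.0, -0.184, 0.983, -0.0]
force: [-0.2, 0.2, 0.1]
finger_gap: 0.0702
time_s: 8.0
eef_pos: [0.4796, -0.3066, -0.0215]
eef_rot: [0.0, -0.184, 0.983, -0.0]
force: [0.1, -0.1, 2.7]
finger_gap: 0.0635
8.05 [ 0.4796 -0.3066 -0.0215] [ 0.0005 -0.1845  0.9828 -0.0004] [ 0.9147 -0.9303  3.2248] [ 0.0821 -0.1075 -0.0182] 0.06345466001844416
```

View pics/w8.png

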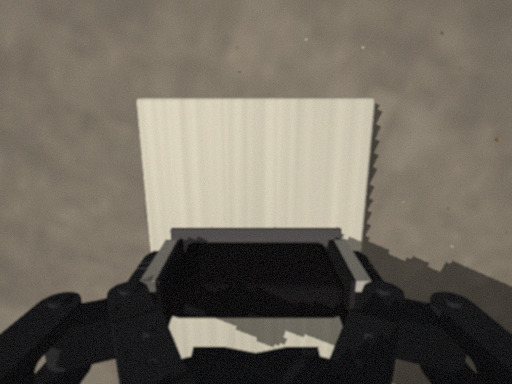

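```bash
python3 -m pendant '[[[0,0,-0.03,0],[0,0,-0.08,0],[0,0,-0.12,0],[0,0,-0.2,0],[0,0,-0.2,0],[0,0,-0.2,0],[0,0,-0.05,0],[0,0,0,0]]]' 0.5 30
python3 - <<'E'
from cov import *
im=eyes.capture('scene');cv2.imwrite('pics/s9.png',im)
im=eyes.capture('wrist');cv2.imwrite('pics/w9.png',im)
s=env.sense();print(s['time_s'],s['eef_pos'],s['eef_rot'],s['force'],s['torque'],s['finger_gap'])
E
```

```text
time_s: 8.72
eef_pos: [0.4804, -0.3069, 0.1132]
eef_rot: [0.002, -0.184, 0.983, -0.001]
force: [0.7, -0.4, -3.2]
finger_gap: 0.0636
8.8167 [ 0.4785 -0.3057  0.1083] [-0.0006 -0.1843  0.9829  0.001 ] [ 0.0234  0.0962 -4.3704] [0.0335 0.0446 0.0165] 0.06348651265336394
```

View pics/s9.png

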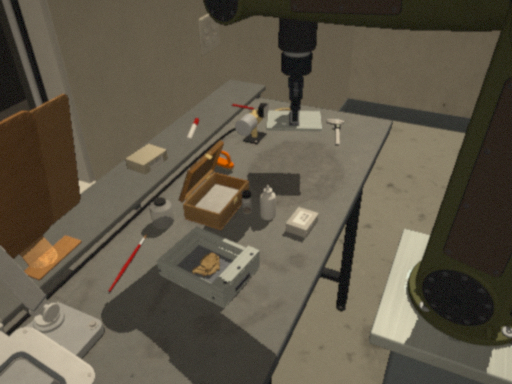

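View pics/w9.png

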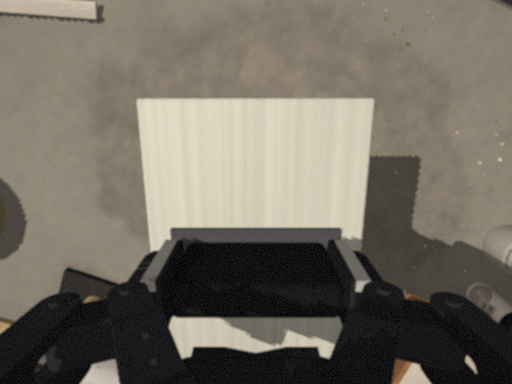

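The cover is held level, its near edge at row 98 and columns 138 to 374, and force z is about -3 to -4 N. I'll compute the grasp offset and the transfer.

Run:
```python
from cov import *
c=eyes.camera_info('wrist');H=np.array(c['hand_eye']);P=(c['mtx'],H[:3,3],H[:3,:3])
im=cv2.imread('pics/w9.png');g=cv2.cvtColor(im,cv2.COLOR_BGR2GRAY)
m=((g>150)*255).astype(np.uint8);mm=np.zeros_like(m);mm[80:225,120:400]=m[80:225,120:400]
cn=max(cv2.findContours(mm,0,1)[0],key=cv2.contourArea);h=cv2.approxPolyDP(cv2.convexHull(cn),4,True)[:,0];print(h.tolist())
W=toplane(P,h,-.0295);print(W)
s=env.sense();p=s['eef_pos'];Rt=rot(s['eef_rot']);print(p,Rt)
yaw=-.1357;ex=np.array([np.cos(yaw),np.sin(yaw)]);t=np.array([.4886,.1452])
print('target +20mm',t+.020*ex, 'turn deg', np.degrees(np.arctan2(-Rt[1,0],-Rt[0,0])-yaw))
```

```text
[[373, 99], [362, 224], [148, 224], [138, 98]]
[[ 0.0679  0.0492 -0.0295]
 [ 0.0126  0.0495 -0.0295]
 [ 0.0125 -0.0487 -0.0295]
 [ 0.0682 -0.048  -0.0295]]
[ 0.4785 -0.3057  0.1083] [[-0.932  -0.3624 -0.0015]
 [-0.3624  0.932   0.0018]
 [ 0.0007  0.0022 -1.    ]]
target +20mm [0.5084 0.1425] turn deg 29.02091211862611
```

```bash
python3 -m pendant '[[[0,0,0,0.032],[0,0,0,0.032],[0,0,0,0.032],[0,0,0,0.032],[0,0,0,0.033],[0,0,0,0]]]'
python3 -m pendant '[[[0.018,0.249,0,0],[0.018,0.249,0,0],[0.018,0.249,0,0],[0.018,0.249,0,0],[0.018,0.249,0,0],[0.018,0.249,0,0],[0.018,0.249,0,0],[0.018,0.249,0,0],[0.018,0.249,0,0],[0.018,0.249,0,0],[0.018,0.249,0,0],[0.018,0.249,0,0]]]'
python3 -m pendant '[[[0,0,0,0],[0,0,0,0]]]'
cat > st.py <<'E'
from cov import *
yaw=-.1357;ex=np.array([np.cos(yaw),np.sin(yaw)]);ey=np.array([-ex[1],ex[0]]);t=np.array([.4886,.1452])
def st():
    s=env.sense();p=s['eef_pos'];Rt=rot(s['eef_rot']);d=p[:2]-t
    print('t %.2f'%s['time_s'],'cass x,y mm',d@ex*1e3,d@ey*1e3,'z',p[2]*1e3,'yaw err deg',np.degrees(np.arctan2(-Rt[1,0],-Rt[0,0])-yaw),'tilt',Rt[:,2],'F',s['force'],'T',s['torque'],'gap',s['finger_gap'])
def pic(n,f):
    P=pose(n);im=eyes.capture(n);cv2.imwrite(f'pics/{f}.png',im);np.savez(f'{f}.npz',K=P[0],o=P[1],A=P[2]);return im
E
python3 - <<'E'
from st import *
st();pic('wrist','w10');st()
E
```

```text
time_s: 9.32
eef_pos: [0.4778, -0.3057, 0.1068]
eef_rot: [-0.002, 0.069, 0.998, 0.001]
force: [-0.3, 0.8, -4.2]
finger_gap: 0.0638
time_s: 10.32
eef_pos: [0.5061, 0.1437, 0.1081]
eef_rot: [-0.001, 0.065, 0.998, -0.001]
force: [1.9, -0.6, -1.9]
finger_gap: 0.0634
time_s: 10.48
eef_pos: [0.5061, 0.1434, 0.1076]
eef_rot: [-0.002, 0.064, 0.998, -0.001]
force: [0.7, -0.0, -3.7]
finger_gap: 0.0639
t 10.48 cass x,y mm 17.537345436617542 0.6248507164796478 z 107.642131048405 yaw err deg 0.3976955823093719 tilt [-0.0034 -0.0016 -1.    ] F [ 0.7111 -0.0466 -3.707 ] T [-0.1191  0.0007  0.047 ] gap 0.0639443286504929
t 10.53 cass x,y mm 17.923324478360204 -0.4982558717728657 z 108.03640742684892 yaw err deg 0.2735008859328035 tilt [-0.0029 -0.0016 -1.    ] F [ 0.2253 -0.3374 -3.679 ] T [-0.086   0.0077 -0.0084] gap 0.06377726111825895
```

View pics/w10.png

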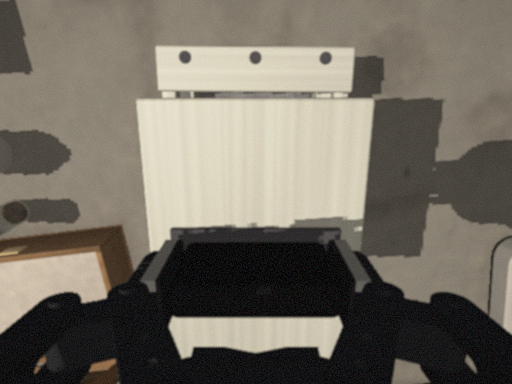

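Run:
```python
from st import *
d=np.load('w10.npz');P=(d['K'],d['o'],d['A'])
im=cv2.imread('pics/w10.png')
W=toplane(P,[[156,46],[354,46.5],[352.5,91],[158,91],[185,57],[256,57],[326,58]],.051)[:,:2]-t
print(np.c_[W@ex,W@ey]*1e3)
cv2.imwrite('pics/w10z.png',cv2.resize(im[35:115,125:385],None,fx=3,fy=3,interpolation=cv2.INTER_CUBIC))
```

```text
[[-81.9131 -62.4413]
 [-82.5192  63.2472]
 [-55.4809  64.6286]
 [-54.5339 -63.1214]
 [-75.5243 -44.3397]
 [-75.8525   1.1145]
 [-75.5785  45.9296]]
```

View pics/w10z.png

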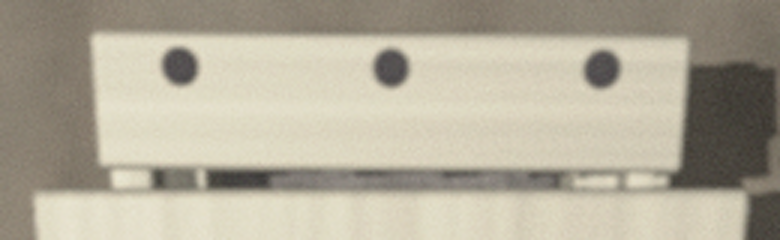

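```bash
python3 -m pendant '[[[0,0,0.1,0],[0,0,0.15,0],[0,0,0.15,0],[0,0,0.08,0],[0,0,0.04,0],[0,0,0,0]]]'
python3 -c "
from st import *
st()"
```

```text
time_s: 11.03
eef_pos: [0.5065, 0.1408, 0.0304]
eef_rot: [-0.001, 0.068, 0.998, -0.001]
force: [-0.2, 0.5, -4.0]
finger_gap: 0.0639
t 11.03 cass x,y mm 18.315245425944234 -1.9574585486199447 z 30.35519412341603 yaw err deg 0.023506820740719248 tilt [-0.0024 -0.0016 -1.    ] F [-0.1553  0.471  -3.9986] T [0.0152 0.0492 0.0246] gap 0.06385911684383803
```

```bash
python3 -m pendant '[[[0,0,0.04,0],[0,0,0.01,0],[0,0,0,0]]]'
python3 -c "
from st import *
st();pic('wrist','w11');st();im=pic('scene','s11')
cv2.imwrite('pics/s11z.png',cv2.resize(im[200:320,140:290],None,fx=5,fy=5,interpolation=cv2.INTER_CUBIC))"
```

```text
time_s: 11.28
eef_pos: [0.5074, 0.1422, 0.0247]
eef_rot: [0.0, 0.067, 0.998, 0.0]
force: [0.2, 0.4, -3.6]
finger_gap: 0.0634
t 11.28 cass x,y mm 19.082012222837648 -0.4670274297915366 z 24.7108687172358 yaw err deg 0.05286846459688194 tilt [ 0.0005  0.0005 -1.    ] F [ 0.1611  0.3701 -3.6356] T [ 0.0394  0.0569 -0.0419] gap 0.063443068049908
t 11.33 cass x,y mm 19.15594841924253 -0.3886270014759061 z 24.928510392245038 yaw err deg 0.05743239946537464 tilt [ 0.0007  0.0005 -1.    ] F [ 0.114  -0.4972 -3.0859] T [ 0.0154  0.0938 -0.0514] gap 0.06371871806317789
```

View pics/w11.png

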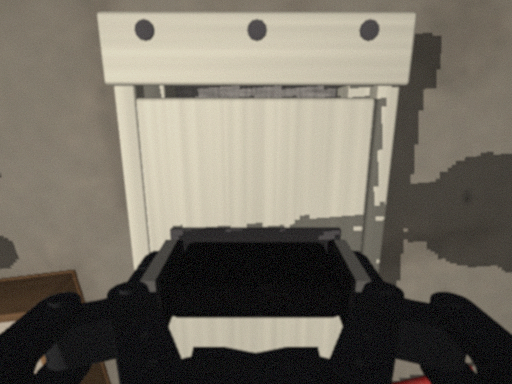

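View pics/s11z.png

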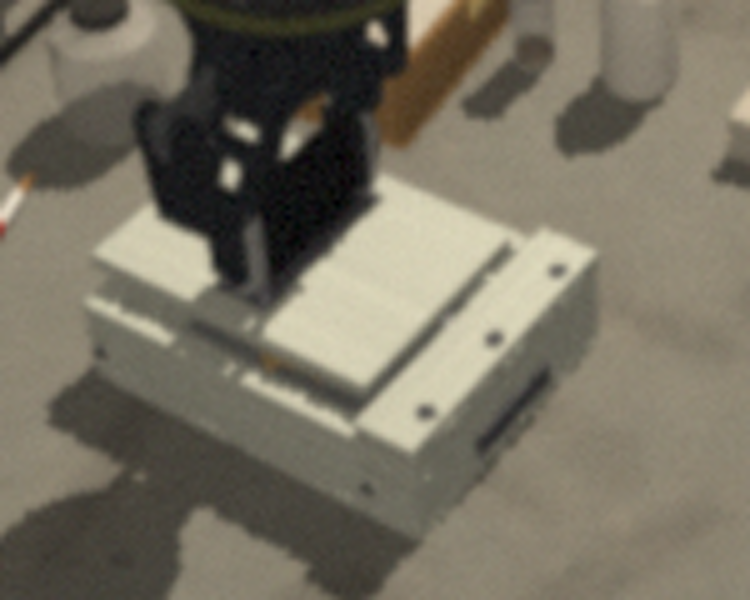

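```bash
python3 -m pendant '[[[0,0,0.02,0],[0,0,0.01,0],[0,0,0.01,0],[0,0,0.01,0],[0,0,0.01,0],[0,0,0,0]]]'
python3 -c "
from st import *
st();pic('wrist','w12');st();im=pic('scene','s12')
cv2.imwrite('pics/s12z.png',cv2.resize(im[200:320,140:290],None,fx=5,fy=5,interpolation=cv2.INTER_CUBIC))"
```

```text
time_s: 11.88
eef_pos: [0.5081, 0.1425, 0.0173]
eef_rot: [0.001, 0.067, 0.998, 0.0]
force: [-4.6, 1.2, 5.2]
finger_gap: 0.0633
t 11.88 cass x,y mm 19.639338552867297 0.0031829391230276186 z 17.317275664474234 yaw err deg 0.09234249762792607 tilt [ 0.0024  0.0007 -1.    ] F [-4.5936  1.2192  5.2212] T [ 0.0275  1.1842 -0.051 ] gap 0.0632929002897839
t 11.93 cass x,y mm 19.606718662372618 0.006528251857801544 z 17.289282913089878 yaw err deg 0.09249080053375545 tilt [ 0.0023  0.0007 -1.    ] F [-5.0172  0.3083  5.29  ] T [0.0517 1.1446 0.0136] gap 0.06366349818186319
```

View pics/w12.png

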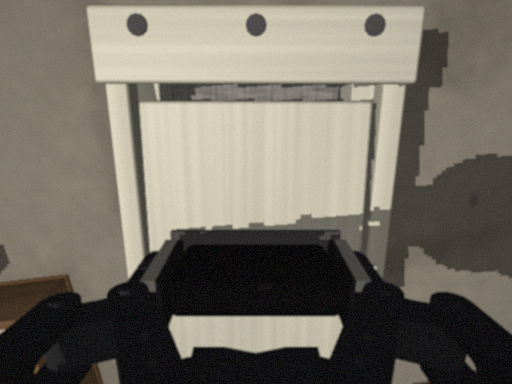

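View pics/s12z.png

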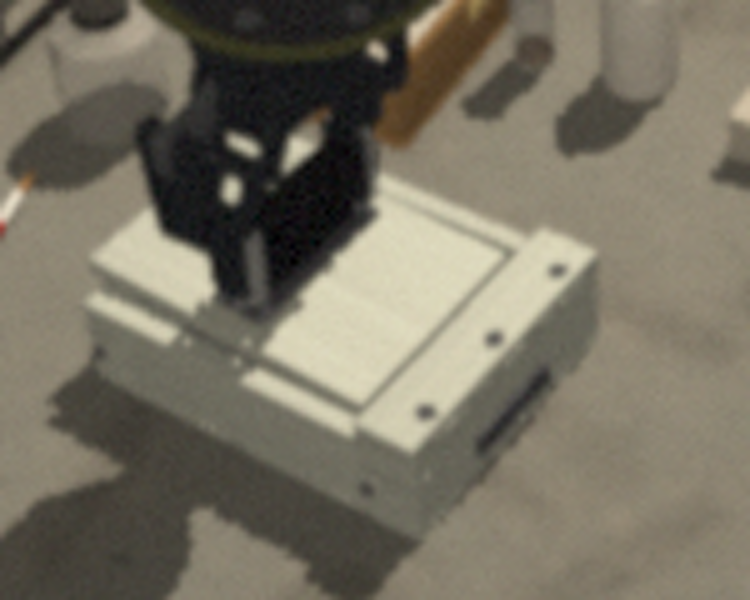

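```bash
python3 -m pendant '[[[0,0,0.01,0],[0,0,0.01,0],[0,0,0.01,0],[0,0,0,0]]]'
python3 -c "
from st import *
st();pic('wrist','w13');st();im=pic('scene','s13')
cv2.imwrite('pics/s13z.png',cv2.resize(im[200:320,140:290],None,fx=5,fy=5,interpolation=cv2.INTER_CUBIC))"
```

```text
time_s: 12.32
eef_pos: [0.5081, 0.1426, 0.0147]
eef_rot: [0.001, 0.067, 0.998, 0.0]
force: [-12.0, -0.1, 16.4]
finger_gap: 0.0634
t 12.32 cass x,y mm 19.678860936690885 0.07344369124369929 z 14.669893546236116 yaw err deg 0.11007898040427679 tilt [ 0.0028  0.0006 -1.    ] F [-11.9726  -0.1239  16.3898] T [-0.0358  3.4586 -0.0805] gap 0.06338682698169323
t 12.37 cass x,y mm 19.675862829368324 0.07556387219264564 z 14.664907779377977 yaw err deg 0.11119229153972039 tilt [ 0.0029  0.0006 -1.    ] F [-11.7852   0.2786  16.1297] T [-0.0324  3.4926 -0.0826] gap 0.06349779759419716
```

View pics/w13.png

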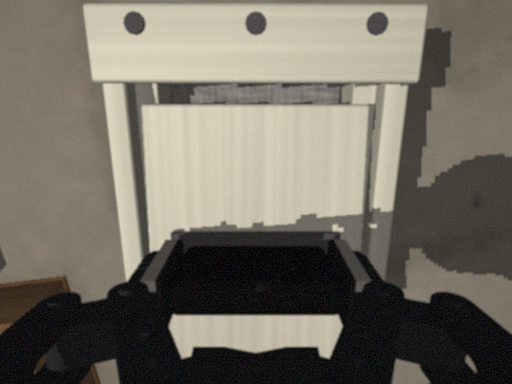

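View pics/s13z.png

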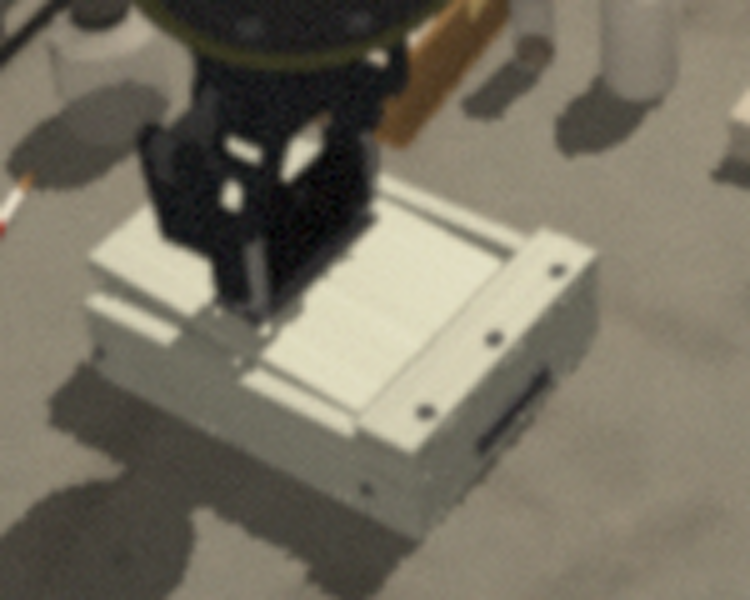

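```bash
python3 -m pendant '[[[0,0,-0.008,0],[0.02,0,0,0],[0.02,0,0,0],[0.02,0,0,0],[0,0,0,0]]]' 0.5 20
python3 -c "
from st import *
st()"
```

```text
time_s: 12.83
eef_pos: [0.4996, 0.1438, 0.0142]
eef_rot: [0.002, 0.067, 0.998, 0.001]
force: [0.6, 0.6, 8.6]
finger_gap: 0.0635
t 12.83 cass x,y mm 11.121405932290823 0.13117079154201716 z 14.20282546432959 yaw err deg 0.087732461360099 tilt [ 0.0042  0.0011 -1.    ] F [0.5613 0.59   8.6243] T [-0.0212  0.0424 -0.0321] gap 0.06354564095272927
```

```bash
python3 -m pendant '[[[0.015,0,0,0],[0.015,0,0,0],[0,0,0,0]]]'
python3 -c "
from st import *
st();pic('wrist','w14');im=pic('scene','s14')
cv2.imwrite('pics/s14z.png',cv2.resize(im[200:320,140:290],None,fx=5,fy=5,interpolation=cv2.INTER_CUBIC))"
```

```text
time_s: 13.08
eef_pos: [0.4952, 0.1444, 0.014]
eef_rot: [0.002, 0.067, 0.998, 0.001]
force: [1.1, -0.3, 6.8]
finger_gap: 0.0638
t 13.08 cass x,y mm 6.636894989935775 0.13124918758990264 z 14.030122721000868 yaw err deg 0.0801220218983181 tilt [ 0.004   0.0012 -1.    ] F [ 1.0641 -0.2543  6.8026] T [-0.0007 -0.1387 -0.05  ] gap 0.06380752903120869
```

View pics/w14.png

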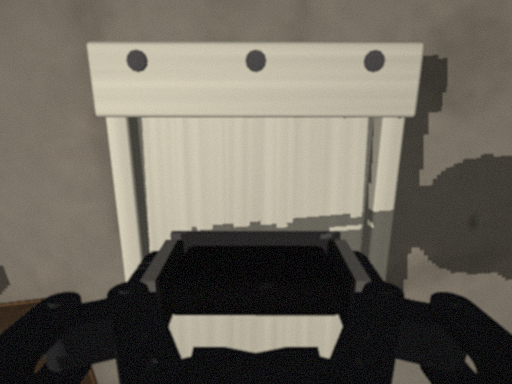

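View pics/s14z.png

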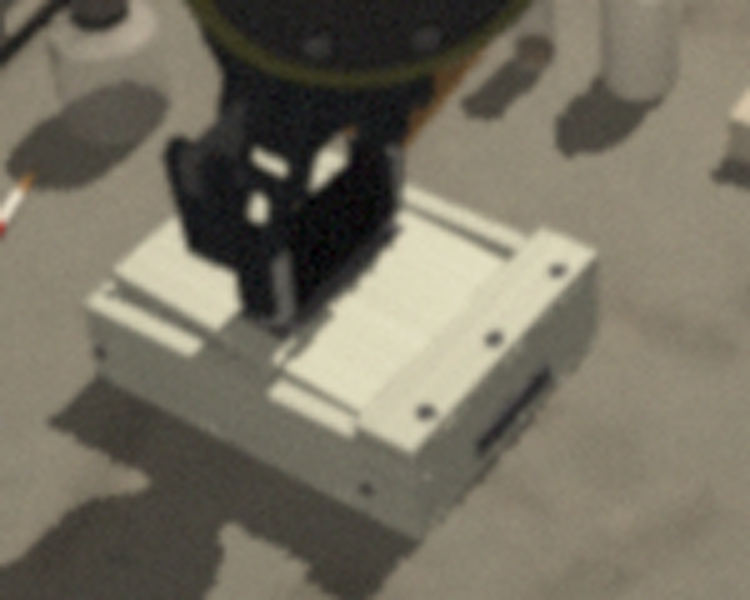

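```bash
python3 -m pendant '[[[0.015,0,0,0],[0.012,0,-0.005,0],[0,0,-0.005,0],[0,0,0,0],[0,0,0,0]]]'
python3 -c "
from st import *
st()"
```

```text
time_s: 13.6
eef_pos: [0.4901, 0.1447, 0.014]
eef_rot: [0.0, 0.067, 0.998, 0.0]
force: [3.2, 0.1, 4.9]
finger_gap: 0.0633
t 13.60 cass x,y mm 1.5947978549623776 -0.3099468714713727 z 13.959288735502236 yaw err deg 0.05346965782331443 tilt [ 0.0008  0.0006 -1.    ] F [3.2226 0.1341 4.9078] T [ 0.2202 -0.5036 -0.0471] gap 0.06332466333908747
```

```bash
python3 -m pendant '[[[0,0,-0.008,0],[0,0,-0.005,0],[0,0,0,0]]]'
python3 -c "
from st import *
st();pic('wrist','w15');im=pic('scene','s15')
cv2.imwrite('pics/s15z.png',cv2.resize(im[200:320,140:290],None,fx=5,fy=5,interpolation=cv2.INTER_CUBIC))"
```

```text
time_s: 13.85
eef_pos: [0.4886, 0.1441, 0.0141]
eef_rot: [-0.002, 0.067, 0.998, -0.0]
force: [0.0, 0.0, -2.6]
finger_gap: 0.0635
t 13.85 cass x,y mm 0.10125875095078155 -1.0666163593149915 z 14.08706861957841 yaw err deg 0.034897875046004674 tilt [-0.0031 -0.0007 -1.    ] F [ 0.0145  0.0249 -2.6382] T [0.1887 0.1905 0.0126] gap 0.06352136347930938
```

View pics/s15z.png

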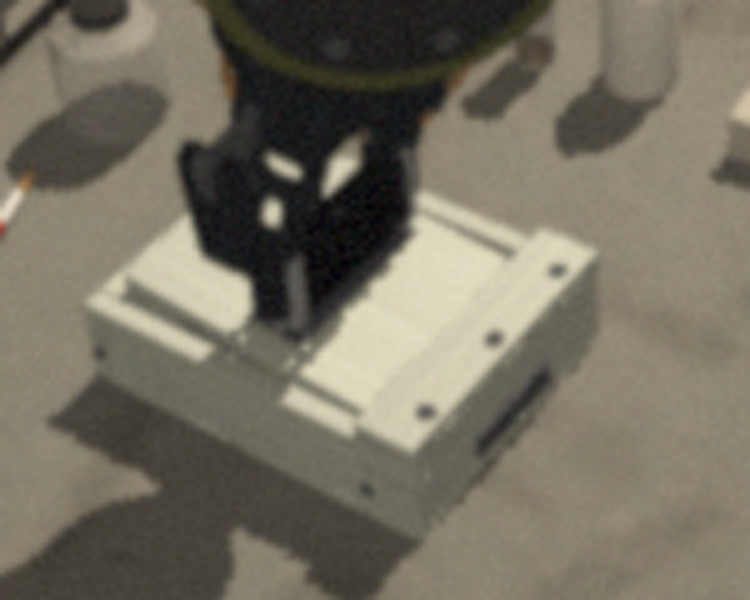

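View pics/w15.png

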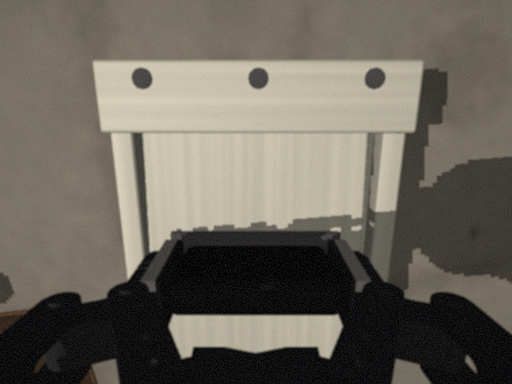

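Run:
```python
from st import *
c=eyes.camera_info('wrist');H=np.array(c['hand_eye']);K=c['mtx']
for f,rows in(('w9',range(110,225,4)),('w15',range(138,215,4))):
    g=cv2.GaussianBlur(cv2.cvtColor(cv2.imread(f'pics/{f}.png'),cv2.COLOR_BGR2GRAY),(3,3),0).astype(float)
    pts=[]
    for r in rows:
        def edge(a,b):
            d=np.diff(g[r,a:b]); return a+np.argmax(np.abs(d))+.5
        l=edge(132,158);q=edge(355,378)
        dep=K[0,0]*.1/(q-l); X=np.array([((l+q)/2-K[0,2])/K[0,0]*dep,-(r-K[1,2])/K[1,1]*dep,-dep])
        pts.append(H[:3,:3]@X+H[:3,3])
    pts=np.array(pts);a=np.polyfit(pts[:,0],pts[:,2],1);res=pts[:,2]-np.polyval(a,pts[:,0])
    k=abs(res)<.003;a=np.polyfit(pts[k,0],pts[k,2],1)
    print(f,'slope',a,'n',k.sum(),'rms',res.std(),'y',pts[:,1].mean())
```

```text
w9 slope [ 0.0223 -0.0284] n 29 rms 0.00038087461819865087 y 0.0006981930041079797
w15 slope [ 0.0878 -0.0276] n 20 rms 0.00020195440845388647 y 0.00035113798706415617
```

```bash
python3 -m pendant '[[[0.01,0,0,0],[0.01,0,0,0],[0,0,0,0],[0,0,0,0]]]'
python3 -c "
from st import *
st()"
```

```text
time_s: 14.28
eef_pos: [0.4866, 0.1448, 0.0153]
eef_rot: [-0.0, 0.067, 0.998, -0.0]
force: [0.5, 0.4, -2.7]
finger_gap: 0.0632
t 14.28 cass x,y mm -1.909048803942321 -0.6369384868835958 z 15.279496630009735 yaw err deg 0.057612862644447385 tilt [-0.0003 -0.     -1.    ] F [ 0.4863  0.3549 -2.738 ] T [ 0.0819 -0.0119  0.0011] gap 0.0632369650554108
```

```bash
python3 -m pendant '[[[0.01,0,0,0],[0,0,0.006,0],[0,0,0.006,0],[0,0,0.006,0],[0,0,0.006,0],[0,0,0,0]]]'
python3 -c "
from st import *
st();pic('wrist','w16');im=pic('scene','s16')
cv2.imwrite('pics/s16z.png',cv2.resize(im[200:320,140:290],None,fx=5,fy=5,interpolation=cv2.INTER_CUBIC))"
```

```text
time_s: 14.78
eef_pos: [0.4863, 0.1451, 0.0128]
eef_rot: [0.001, 0.067, 0.998, 0.0]
force: [2.0, -1.7, 2.6]
finger_gap: 0.0637
t 14.78 cass x,y mm -2.2997330175214916 -0.4523337037461545 z 12.824431427118137 yaw err deg 0.05915865930200504 tilt [ 0.002   0.0002 -1.    ] F [ 1.9977 -1.6948  2.6003] T [-0.4244 -0.1002  0.0434] gap 0.06368855142396879
```

View pics/s16z.png

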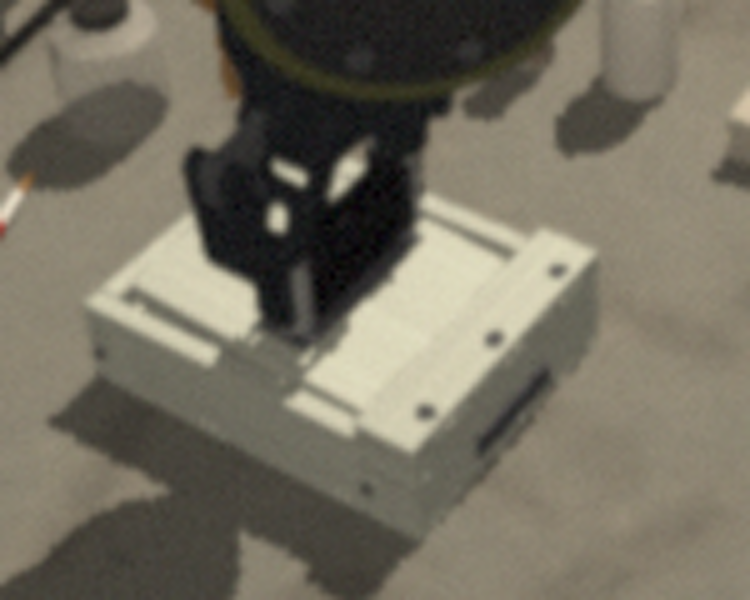

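```bash
python3 -m pendant '[[[0,0,0.006,0],[0,0,0.006,0],[0,0,0.006,0],[0,0,0,0]]]'
python3 -c "
from st import *
st()"
python3 -m pendant '[[[0,0,0.006,0],[0,0,0.006,0],[0,0,0.006,0],[0,0,0,0]]]'
python3 -c "
from st import *
st();pic('wrist','w17');im=pic('scene','s17')
cv2.imwrite('pics/s17z.png',cv2.resize(im[200:320,140:290],None,fx=5,fy=5,interpolation=cv2.INTER_CUBIC))"
```

```text
time_s: 15.22
eef_pos: [0.4858, 0.1454, 0.0094]
eef_rot: [0.0, 0.067, 0.998, 0.0]
force: [3.4, 0.6, 5.0]
finger_gap: 0.0638
t 15.22 cass x,y mm -2.7536711407803236 -0.17407390074509912 z 9.41862200209885 yaw err deg 0.04978735696107285 tilt [ 0.0011  0.0008 -1.    ] F [3.4083 0.586  5.0111] T [ 0.0275 -0.8639 -0.0254] gap 0.06377325962135441
time_s: 15.55
eef_pos: [0.4857, 0.1453, 0.0078]
eef_rot: [0.0, 0.067, 0.998, 0.0]
force: [-0.4, -1.5, 12.0]
finger_gap: 0.0632
t 15.55 cass x,y mm -2.9066946467361423 -0.26137605195687785 z 7.810515833204475 yaw err deg 0.06630147488581935 tilt [ 0.0009  0.0004 -1.    ] F [-0.4018 -1.4596 11.9772] T [-0.1453  0.5927 -0.0648] gap 0.0631995150278883
```

View pics/s17z.png

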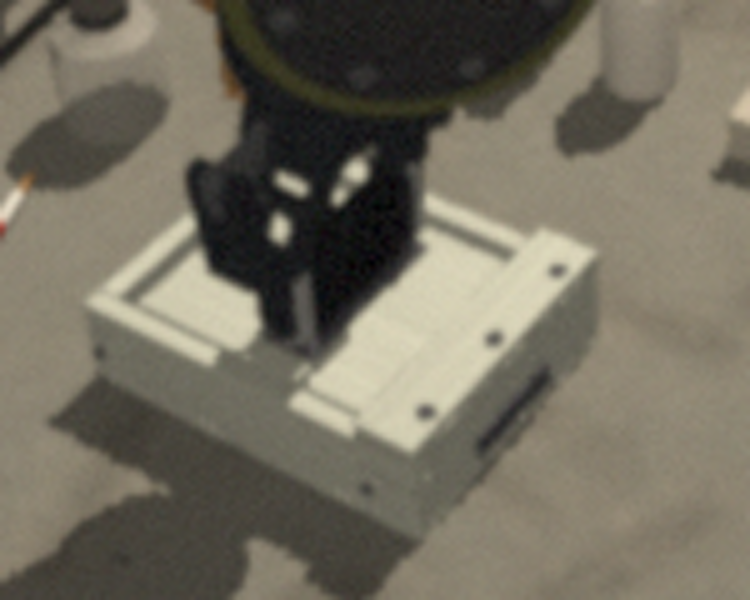

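View pics/w17.png

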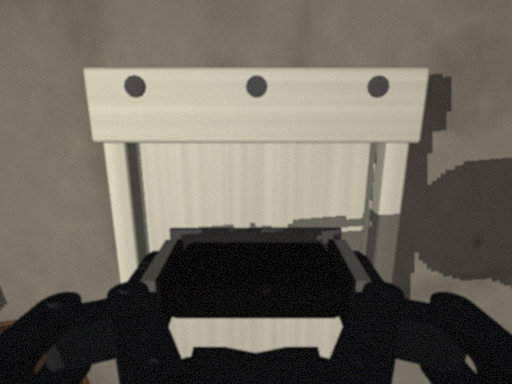

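```bash
python3 -m pendant '[[[0,0,-0.01,0],[0,0,-0.01,0],[0,0,0,0]]]'
python3 -m pendant '[[[0,0,0,0],[0,0,0,0],[0,0,0,0]]]' 0.86
python3 -c "
from st import *
st()"
```

```text
time_s: 15.9
eef_pos: [0.4846, 0.1451, 0.0081]
eef_rot: [-0.001, 0.068, 0.998, 0.0]
force: [3.6, -0.3, -2.5]
finger_gap: 0.0634
time_s: 16.15
eef_pos: [0.4847, 0.1448, 0.0089]
eef_rot: [-0.001, 0.067, 0.998, -0.0]
force: [0.1, 0.4, 0.1]
finger_gap: 0.0735
t 16.15 cass x,y mm -3.795841295686865 -0.9027016050629727 z 8.862196843903055 yaw err deg 0.054510015189878365 tilt [-0.0016 -0.0006 -1.    ] F [0.0919 0.4001 0.0723] T [-0.001  -0.0255 -0.0001] gap 0.07354949670611914
```

Released, with no residual force. I'll rise straight up and check.

```bash
python3 -m pendant '[[[0,0,-0.06,0],[0,0,-0.12,0],[0,0,-0.2,0],[0,0,-0.25,0],[0,0,-0.25,0],[0,0,-0.25,0],[0,0,-0.1,0],[0,0,0,0],[0,0,0,0]]]'
python3 -c "
from st import *
st();pic('wrist','w18');im=pic('scene','s18');pic('top','t18')
cv2.imwrite('pics/s18z.png',cv2.resize(im[200:320,140:290],None,fx=5,fy=5,interpolation=cv2.INTER_CUBIC))"
```

```text
time_s: 16.9
eef_pos: [0.4856, 0.1453, 0.1956]
eef_rot: [0.001, 0.067, 0.998, 0.001]
force: [-0.1, 1.0, -1.3]
finger_gap: 0.0737
t 16.90 cass x,y mm -2.973339236558781 -0.25792148940750304 z 195.64093566943038 yaw err deg 0.05570160937831343 tilt [ 0.0018  0.0018 -1.    ] F [-0.1357  0.9742 -1.3181] T [ 0.0265  0.0061 -0.0693] gap 0.07371850221058297
```

View pics/w18.png

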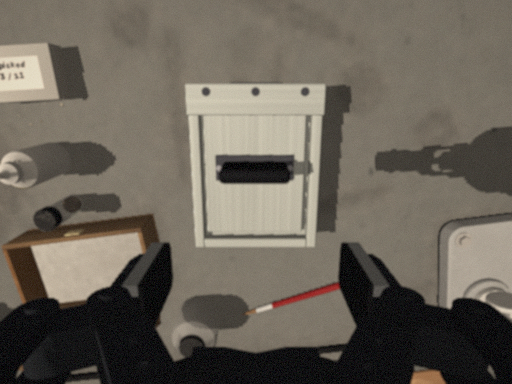

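View pics/s18.png

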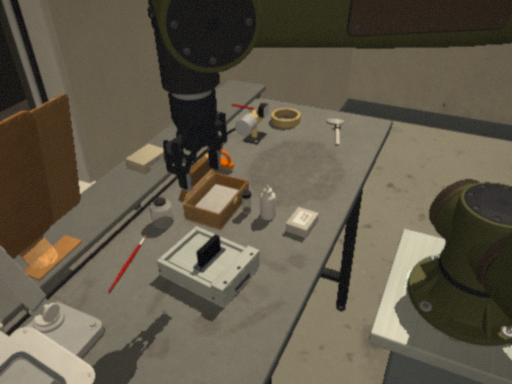

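View pics/s18z.png

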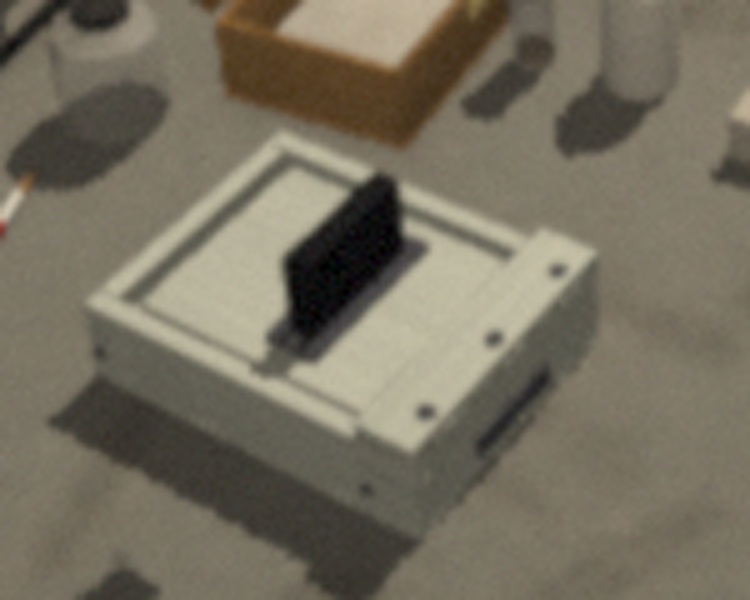

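Run:
```python
from st import *
d=np.load('w18.npz');P=(d['K'],d['o'],d['A']);im=cv2.imread('pics/w18.png')
cv2.imwrite('pics/w18z.png',cv2.resize(im[80:255,180:335],None,fx=3.4,fy=3.4,interpolation=cv2.INTER_CUBIC))
def px(x,y,z): return proj(P,[[*(t+x*ex+y*ey),z]])[0]
print('pred plate +x edge x=67..73',[px(x/1e3,0,.038)[1].round(1) for x in(65,67,70,73)],'rim inner',px(.073,0,.042),'outer',px(.083,0,.042))
g=cv2.GaussianBlur(cv2.cvtColor(im,cv2.COLOR_BGR2GRAY),(3,3),0)
print(g[225:252,225],g[225:252,290]);print('row150',g[210,190:212],g[210,298:325])
print([ (y,px(.04,y/1e3,.038)[0].round(1)) for y in(-54,-50,50,54)],px(.04,0,.038)[1])
r=int(px(.04,0,.038)[1]);print(r,g[r,190:215],g[r,295:320])
```

```text
pred plate +x edge x=67..73 [np.float64(230.3), np.float64(232.0), np.float64(234.6), np.float64(237.2)] rim inner [254.2813 238.7819] outer [254.2741 247.4595]
[186 185 186 187 186 183 180 173 158 131  99  83  92 121 154 177 185 187
 187 185 178 164 143 127 121 120 120] [182 182 181 180 180 178 175 169 152 122  93  82  94 124 156 176 185 187
 188 187 180 163 142 125 119 118 118]
row150 [119 122 136 163 186 195 194 191 189 189 183 165 130  97  88 107 140 166
 179 181 182 183] [184 184 176 152 123 107 113 129 146 164 182 192 192 189 186 186 184 174
 147 107  74  60  57  58  58  57  56]
[(-54, np.float64(202.3)), (-50, np.float64(206.2)), (50, np.float64(302.4)), (54, np.float64(306.3))] 207.90440946593492
207 [120 121 132 157 183 195 193 190 189 187 181 162 126  94  90 114 148 173
 182 182 182 183 183 182 181] [182 183 183 184 184 178 158 128 107 103 108 125 151 175 188 190 189 188
 186 184 177 154 114  78  61]
```

View pics/w18z.png

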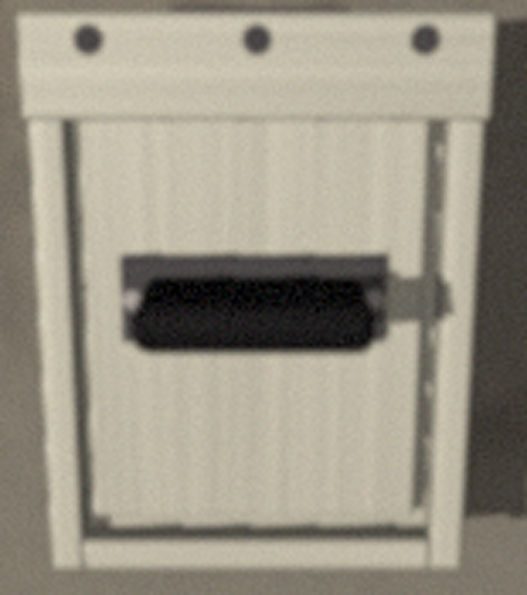

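```bash
python3 -c "
from rig import job
print(job.close_job())"
```

```text
the job is handed in; nothing more can be done
None
```

The cover is closed on the cassette and released, and I handed the job in at about 17 s. No verdict was reported.

**How it was done**
- I gripped the handle by its 64 mm ends, not across the 14 mm as suggested. Because the moves cannot tilt the tool, the plate had to pivot in the jaws.
- I lowered the plate onto the +x rim, which tilted it about 0.07–0.09 rad by my image fit. I slid its -x end under the lip, then lowered it in small steps until it pressed on the ledge.
- I unloaded the arm, opened the jaws and rose straight up.

**Last checks**
- **Position:** The plate's +x edge is at about x = 69 mm, so its centre is about 1 mm towards the lip. It is within about 1 mm sideways and in line with the cassette.
- **Flatness:** It looks flat inside the rim. Final height and tilt I judged only by eye and from the force when it seated.
- **Robot:** The gripper stands clear above with no contact.
- **Bystanders:** The bottle, vial and box look unmoved in the scene picture.
- **Tuck:** The tilt and the end being under the lip come from images and arm poses, not a direct reading.

**What disagreed**
- The real finger ends sit about 31 mm behind the reported TCP. The first two grip attempts therefore closed above the handle and pressed on its top with up to about 20 N, without moving the plate.
- The level plate also read 0.022 rad in the same tilt fit, so the tilt figures above are that uncertain.

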